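Hold the sprung tray tier at its set mark, then ease it over

ROBOT

A 6-joint arm with a two-finger parallel gripper is mounted at the origin on the work surface. World frame = base frame: x ahead of the robot, y to its left, z up, the work surface at z = 0. Lengths are in m, angles in rad, forces in N, time in s.
With the tool pointing down it reaches from about 0.35 to 0.85 m from the base axis. Payload 8.1 kg.
Tool frame: the origin (TCP) lies at the very end of the fingers, on their centre line; the grasp point (between the pads) lies 19 mm behind it; z points along the fingers, y is the line along which they close (so a half turn about z gives the same grasp; the last joint's range is limited). The gripper opens to 93 mm and grips with 3 to 60 N. Pads are 15 mm wide; open, the fingers measure 128 mm over their backs; the gripper's body (75 mm by 188 mm) begins 65 mm behind the grasp point.
Start: joints at [1.026, 0.13, 1.488, -0, 1.523, -0.085], TCP at [0.266, 0.538, 0.193] pointing down, gripper open.
Joint ranges: [-2.96, 2.96], [-0.89, 2.26], [0.02, 2.5], [-1.34, 4.48], [0, 2.73], [-2.66, 2.66]. Speed limits (rad/s): [2.39, 2.39, 2.79, 3.14, 3.14, 3.14].

INTERFACE

Orientations are given as a rotation vector (axis times angle).
In Python, from plant import robot, imaging gives the robot as it stands.
- The arm moves only by the tool jog_arm, never from a script. Its argument "rows" is a list of rows, each a list of 2 entries, a list of its own where there are three numbers: the shift along the tool's x, y, z each as a share of 0.2 m, from -1 to 1, then the turn, a rotation vector about the tool's x, y, z each as a share of pi/2 rad, from -1 to 1. A call has 1 to 5 rows; each row is the pose to reach, as a shift and turn from the pose commanded when the call began, along the tool's axes at that moment; what a row does not reach only later rows make up. A row lasts 1/10 s, in which the tool goes at most 50 mm and 8.59 degrees, less where a joint would pass 70% of its speed; a pose out of reach is approached as far as the arm can. A call with a number of a shift or a turn outside -1 to 1 is refused whole. A call with a gripper value outside its range is refused whole. "hand" is the closure, from -1 (fully open) to 1 (shut), set as the call begins (left out, the last holds). The fingers move at their own pace and stop on an object; "squeeze" is the grip in N (left out, the last holds). Time passes only in rows, so rows that repeat a pose let the fingers close. It gives the time, the measured TCP pose, the force, the opening and the grip force at its end, in the units of the state.
- robot.read_state(): the state, without advancing time (a new reading comes with each control period).
- imaging.read_camera(name): name is "scene" or "top" or "wrist"; returns a dict with "frame" (480x640x3 uint8, red, green, blue), "vertical_fov" (degrees; the focal length in pixels is half the picture's height over the tangent of half this angle, whatever the lens; pixels are square), "cx", "cy" (the principal point, pixels), "R" (3x3) and "t" (3): a world point X has camera coordinates R X + t. Camera axes: x right, y down, z forward; pixel columns grow to the right and rows downward; lengths in m; the calibration is good to about 2 mm. A picture is of the moment at which its call begins. There is no depth.
- robot.close_job(): hands the job in; it is judged then, once.
The state is a dict: "t": time; "q": joint angles; "dq": joint speeds; "joint_torque": joint torques, N m; "tool_pos": TCP position; "orientation": TCP orientation; "force": force on the tool from outside, world axes, zero at the start; "wrist_torque": the same for the moment, N m; "opening": finger opening in m; "gripper_force": force on a finger pad.
Only numpy, scipy, OpenCV 4.12 (cv2) and the standard library are available. Lean on these libraries where they do the work, as an engineer would, in place of code of your own. Each camera call takes 0.05 s, during which the arm holds its last target. There are 200 camera calls.

TASK

The tier of grey trays is top-heavy, lies over on one side of its tilt stand and flops to one side or the other if left alone. Working only through the sprung wooden handle and without touching the trays, swing the tier up until its black pointer stands opposite the steel tab on the scale and keep it there, steady, for about six seconds while the trays are loaded, then let it down gently onto the stops on the other side, never letting it swing fast or slam, and let go of the handle. Leave the tab and the other things on the counter where they are.

Things in the scene. Friction and masses are not known exactly. Their poses are not given: they have to be found in the camera images.
- stand: Fixed aluminium tilt stand: base 270 (x) x 340 (y) x 12 mm, uprights 197 mm high at x = -104 and +104 mm, white scale plate on the +x side up to 335 mm. Origin: centre of the base's underside, on the counter; z up, handle on its -x side (towards the robot, yaw within 0.3 rad), scale on its +x side. The tier's axle lies along its x axis, 170 mm up.
- tilt (a joint): Tilt of the tier about the axle (rad): 0 square, positive when its top leans to the stand's +y. Rubber stops at -0.32 (start) and +0.32 (where it has to end). Damping 0.004 N m s/rad, no friction. With the handle held still the tier falls away from balance, time constant about 0.65 s. Gently means under 0.5 rad/s; let go at the mark, it lands faster.
- tier (a point): Tier of three grey trays 160 (x) x 300 (y) x 60 mm holding fixed steel tins; not to be touched. Origin on the axle, midway along; z up along the tier; reaches from 90 mm below to 103 mm above the axle. Nominal 3.0 kg (-20 to +25 %), centre of mass 6.5 mm above the axle, inertia about it 0.043 kg m2: gravity turns it away from square with 0.19 N m x sin(tilt).
- pointer_tip (a point): Tip of the thin black pointer fixed to the tier, on the +x side in front of the scale plate, 135 mm from the axle.
- mark (a joint): Angle of the set mark about the same axle (rad), same sense as joint tilt: the pointer points at the middle of the tab when tilt = mark. Set between -0.1 and 0.1 at the start; stiff, stays put; not to be touched.
- mark_tab (a point): Centre of the steel tab of the set mark, 30 mm wide, 26 mm high, 154 mm from the axle on the +x side, just outside the pointer's tip. It spans 0.1 rad to either side of its middle; the pointer's tip has to stay inside that span.
- handle (a joint): Angle of the handle relative to the tier (rad), same sense as tilt: the handle leans from the stand's z to its +y by tilt + handle. Spring between handle and tier nominally 0.095 N m/rad (half of gravity), slack at 0, damping 0.01 N m s/rad, travel -1.0 to 1.0. Positive values push the tier to positive tilt. Handle 0.12 kg, balanced about the axle.
- handle_grip (a point): Point on the handle's wooden crossbar, a round bar 24 mm thick, 75 mm long, along the stand's x: 140 mm from the axle, 168 mm from the stand's centre on its -x side, 25 mm from the bar's free end; 310 mm above the counter when the handle is straight up. Pinch it from above, fingers closing along the stand's y; it can turn between the pads.
- jug: Bystander: glass measuring jug, 110 mm across, 140 mm high, handle on its +y side; origin under its centre.
- nozzle_tin: Bystander: stainless piping nozzle tin, 90 mm across, 75 mm high; origin under its centre.
- spatula: Bystander: red silicone spatula, 260 mm long, lying flat along its x axis; origin under its middle.
- cake_lifter: Bystander: flat wooden cake lifter, blade 200 x 170 x 8 mm with a short handle 30 mm wide, lying flat along its x axis; origin on the counter near where handle and blade meet.

How it is judged:
On the way:
1. the pointer is kept opposite the tab for 5 s (angle between the z axis of tier and the z axis of mark_tab, either way round below 0.1 rad), for 5 s.
At the end, for the whole second after the job is handed in: After the pointer was kept within 0.1 rad of the tab for 5 s, the tier lies at rest (under 0.05 rad/s) on the stop on the other side (tilt above 0.28 rad), with the handle released (value of joint tilt above 0.28 rad and velocity of joint tilt between -0.05 and 0.05 rad/s); the robot touches nothing.
It fails at once if the tier swings or lands fast (over 0.5 rad/s) (velocity of joint tilt above 0.5 rad/s or velocity of joint tilt below -0.5 rad/s).
It fails at once if the robot touches the trays (contact force between anything else and tilt_c0 above 0.5 N or contact force between anything else and tilt_c1 above 0.5 N or contact force between anything else and tilt_c2 above 0.5 N).
It fails at once if the set mark is shifted (distance of mark_tab from where it was at the start of the episode above 0.008 m).
It fails at once if a bystander is disturbed (distance of any of jug, nozzle_tin, spatula, cake_lifter from where it was at the start of the episode above 0.03 m).
It also fails if it takes over 54 s, if anything falls off the work surface, if the arm or the gripper's body presses on something with over 40 N, if the wrist force passes 120 N, or if a joint passes its speed limit or range.

## Working session

There is one attempt and no reset: what is moved stays moved. The work goes in short steps, Python scripts to look and compute and a tool call to move; the robot and the scene stay as the last step left them, time stands still between calls to the robot, and variables do not carry over. Pictures are saved under pics/ and viewed, at most 10 in all, crops included, and the job is handed in when it is done.

Besides the shell and the picture viewer there is one more tool, called after "Emit:" as name([rows], argument=value, ...), one row to a line, values as JSON. jog_arm: Moves the arm, as the interface text tells. Its arguments: {"type":"object","properties":{"rows":{"type":"array"},"hand":{"type":"number"},"squeeze":{"type":"number"}},"required":["rows"]}

```bash
ls; mkdir -p pics; cat > h.py <<'E'
import numpy as np,cv2
from plant import robot,imaging
def cam(n):
    d=imaging.read_camera(n); d['f']=240/np.tan(np.radians(d['vertical_fov'])/2); d['R']=np.array(d['R']);d['t']=np.array(d['t']); return d
def proj(d,X):
    c=d['R']@np.array(X)+d['t']; return np.array([d['cx']+d['f']*c[0]/c[2],d['cy']+d['f']*c[1]/c[2]])
def ray(d,p):
    v=d['R'].T@np.array([(p[0]-d['cx'])/d['f'],(p[1]-d['cy'])/d['f'],1]); return -d['R'].T@d['t'],v/np.linalg.norm(v)
def onz(d,p,z):
    c,v=ray(d,p); return c+v*(z-c[2])/v[2]
def tri(d1,p1,d2,p2):
    a,u=ray(d1,p1);b,v=ray(d2,p2)
    s=np.linalg.lstsq(np.c_[u,-v],b-a,rcond=None)[0]
    P,Q=a+u*s[0],b+v*s[1]; return (P+Q)/2,np.linalg.norm(P-Q)
def save(d,n): cv2.imwrite('pics/'+n+'.png',d['frame'][:,:,::-1])
E
python3 - <<'E'
from h import *
for n in('scene','top','wrist'):
    d=cam(n);save(d,n+'0');print(n,d['f'],-d['R'].T@d['t'],d['R'][2])
print(robot.read_state())
E
```

```text
pics
scene 566.059508987534 [1.11887598 0.43591673 1.71106316] [-0.32734224 -0.26347648 -0.9074289 ]
top 541.9684105131867 [0.33752616 0.01235396 1.68428998] [ 0.15821625 -0.011344   -0.98733932]
wrist 390.5609813646198 [0.19544294 0.57383101 0.38368705] [ 0.25604335 -0.12938036 -0.95796792]
{'t': 0.15, 'q': array([ 1.02559445e+00,  1.30994173e-01,  1.48902798e+00, -2.15521131e-05,
        1.52299423e+00, -8.54165312e-02]), 'dq': array([-0.00058094, -0.00050898, -0.00290441, -0.00010547, -0.00107645,
       -0.00100474]), 'joint_torque': array([ 2.94158439e-03, -5.60474145e+01, -4.92333126e+01,  7.71927042e-02,
        3.05202277e-02, -6.30916384e-05]), 'tool_pos': array([0.26600371, 0.53728406, 0.1926252 ]), 'orientation': array([-7.15786495e-01, -3.05852974e+00,  2.13632483e-03]), 'force': array([-0.73481021,  0.28834033,  0.47057205]), 'wrist_torque': array([-0.07020381, -0.0044972 , -0.03260317]), 'gripper_force': 0.0, 'opening': 0.09308455768980896}
```

View pics/scene0.png

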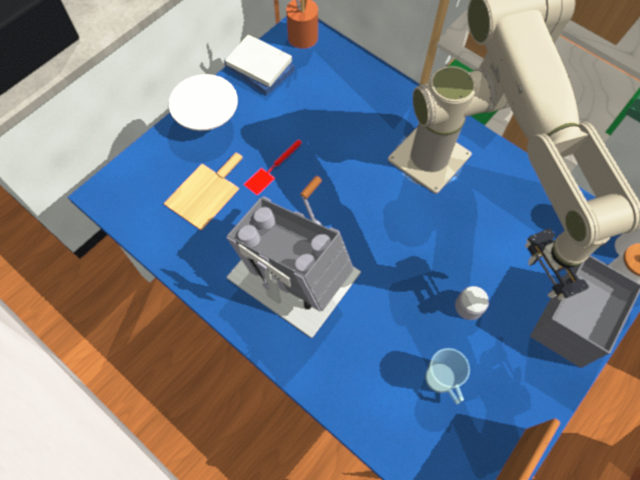

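View pics/top0.png

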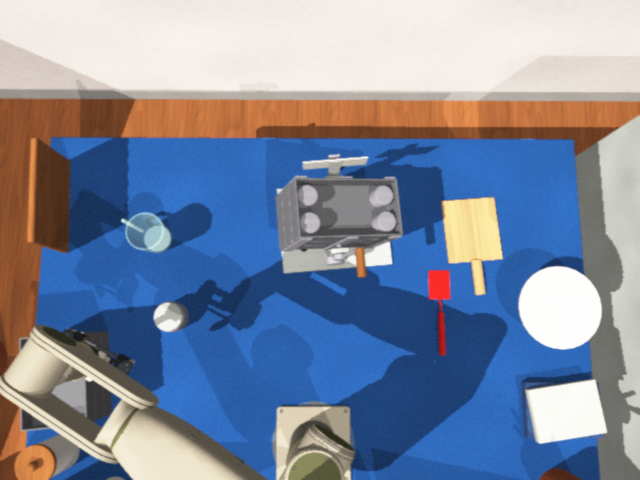

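The scene picture shows the tier leaning to -y with the wooden bar at about (311,187). The top picture has the bar at (361,262), the scale at (335,162) and the base's front edge running from (283,268) to (392,262). Next I'll zoom in.

```bash
python3 - <<'E'
from h import *
s=cv2.imread('pics/scene0.png');t=cv2.imread('pics/top0.png')
a=cv2.resize(s[170:340,220:370],None,fx=2.6,fy=2.6,interpolation=cv2.INTER_CUBIC)
b=cv2.resize(t[145:285,265:410],None,fx=2.6,fy=2.6,interpolation=cv2.INTER_CUBIC)
H=max(a.shape[0],b.shape[0]);o=np.zeros((H,a.shape[1]+b.shape[1],3),np.uint8)
o[:a.shape[0],:a.shape[1]]=a;o[:b.shape[0],a.shape[1]:]=b
cv2.imwrite('pics/zoom0.png',o);print(o.shape)
for n,im,(x0,x1,y0,y1) in(('s',s,(295,330,170,200)),('t',t,(350,375,240,285))):
    h=cv2.cvtColor(im,cv2.COLOR_BGR2HSV)
    m=cv2.inRange(h,(3,110,60),(18,255,255));k=np.zeros_like(m);k[y0:y1,x0:x1]=m[y0:y1,x0:x1]
    p=np.argwhere(k)[:,::-1];print(n,len(p),cv2.minAreaRect(p.astype(np.float32)),p.mean(0))
E
```

```text
(442, 767, 3)
s 174 ((310.8360595703125, 186.6967315673828), (7.298102855682373, 24.070934295654297), 39.80556869506836) [310.81034483 186.79885057]
t 226 ((360.4644470214844, 262.0025329589844), (28.427574157714844, 8.05091667175293), 85.91438293457031) [360.34513274 262.19469027]
```

View pics/zoom0.png

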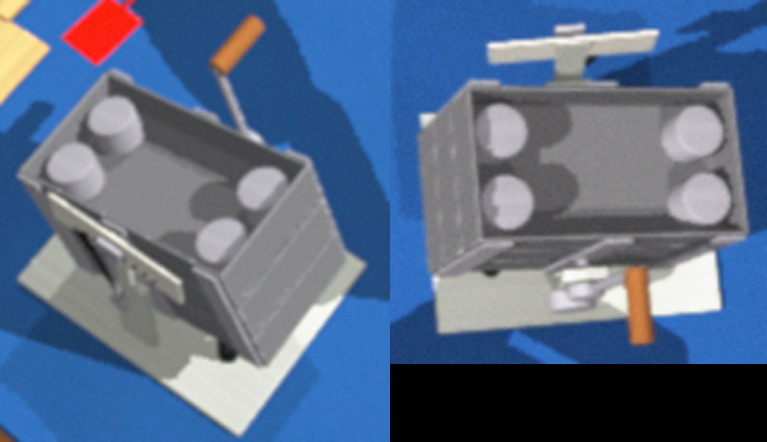

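```bash
python3 - <<'E'
from h import *
s=cam('scene');t=cam('top')
def ends(r):
    b=cv2.boxPoints(r); e=[(np.linalg.norm(b[i]-b[(i+1)%4]),i) for i in range(4)];i=min(e)[1]
    return (b[i]+b[(i+1)%4])/2,(b[(i+2)%4]+b[(i+3)%4])/2
rs=((310.836,186.697),(7.3,24.07),39.8);rt=((360.46,262.0),(28.43,8.05),85.9)
es=sorted(ends(rs),key=lambda p:p[1]);et=sorted(ends(rt),key=lambda p:-p[1]) # free first
print(es,et)
F=tri(s,es[0],t,et[0]);I=tri(s,es[1],t,et[1]);C=tri(s,rs[0],t,rt[0]);print('free',F,'inner',I,'c',C)
print('len',np.linalg.norm(F[0]-I[0]),'yaw',np.arctan2(*(I[0]-F[0])[[1,0]]))
for p in((283.5,272.7),(391.9,264.2)):print('top',onz(t,p,.012))
for p in((311.5,337.3),(360.4,271.2),(226.9,276.9)):print('sc',onz(s,p,.012))
# tab candidates
def z(p,o,q):return (p[0]-o)/2.6+q[0],p[1]/2.6+q[1]
print(onz(t,z((570,30),390,(265,145)),.335),onz(t,z((488,47),390,(265,145)),.335),onz(t,z((657,35),390,(265,145)),.335))
E
```

```text
[array([318.53973, 177.45071], dtype=float32), array([303.13226, 195.9433 ], dtype=float32)] [array([361.47632, 276.17862], dtype=float32), array([359.44366, 247.82138], dtype=float32)]
free (array([ 0.46786534, -0.12016203,  0.31259872]), np.float64(0.001468394034622791)) inner (array([ 0.54100838, -0.11581352,  0.30802745]), np.float64(0.0028300572825255767)) c (array([ 0.50435119, -0.11814412,  0.30964526]), np.float64(0.001968072052318617))
len 0.07341463908115681 yaw 0.059382266247773596
top [0.50756184 0.09139907 0.012     ]
top [ 0.53423028 -0.24522337  0.012     ]
sc [0.77508737 0.11756328 0.012     ]
sc [0.50680918 0.09402245 0.012     ]
sc [ 0.8021715  -0.21881273  0.012     ]
[ 0.77640211 -0.05248378  0.335     ] [0.75863025 0.0290558  0.335     ] [ 0.77148979 -0.13908972  0.335     ]
```

View pics/wrist0.png

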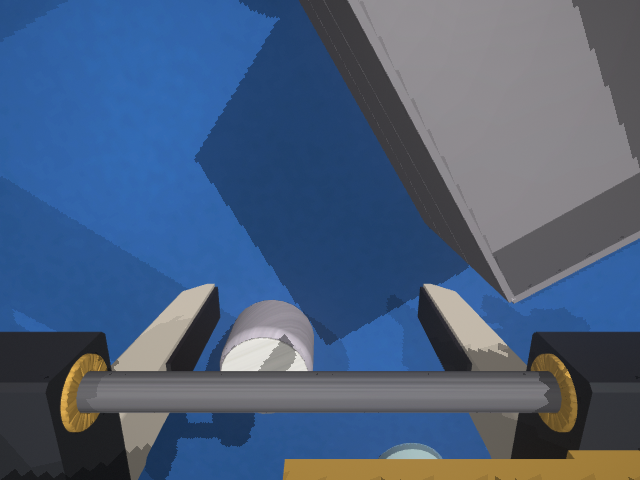

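The wrist view shows the fingers in the lower half, and the image's up direction is the tool's +x. I want the camera on the tray side when I grasp. First I'll raise and turn the tool so I can look at the tab from above.

Emit:
jog_arm([
  [[0,0,-0.2],[0,0,0.09]],
  [[0,0,-0.4],[0,0,0.18]],
  [[0,0,-0.6],[0,0,0.27]],
  [[0,0,-0.8],[0,0,0.36]],
  [[0,0,-1],[0,0,0.45]],
], hand=-1)

```text
t: 0.75
tool_pos: [0.2661, 0.5374, 0.395]
orientation: [1.738, 2.617, 0.0]
force: [0.7, 0.4, 0.2]
opening: 0.093
gripper_force: 0.0
```

```bash
cat >> h.py <<'E'
from scipy.spatial.transform import Rotation as Ro
YAW=.082;C0=np.array([.6546,-.0635])
XS=np.array([np.cos(YAW),np.sin(YAW),0]);YS=np.array([-np.sin(YAW),np.cos(YAW),0])
Rg=np.c_[XS,-YS,[0,0,-1]]
def w(x,y,z): return np.r_[C0,0]+x*XS+y*YS+[0,0,z]
def togo(P,st=None):
    s=st or robot.read_state();R=Ro.from_rotvec(s['orientation']).as_matrix()
    print('t',s['t'],'pos',s['tool_pos'],'shift',(R.T@(np.array(P)-s['tool_pos'])/.2).round(3),'turn',(Ro.from_matrix(R.T@Rg).as_rotvec()/(np.pi/2)).round(3))
E
python3 - <<'E'
from h import *
togo([.68,-.06,.45]);print(robot.read_state()['q'])
E
```

```text
t 0.75 pos [0.26607296 0.53744898 0.39501898] shift [-3.556  0.749 -0.275] turn [ 0.    -0.     1.201]
[ 1.02564080e+00  1.42824389e-01  1.11049392e+00 -2.62466596e-05
  1.88826212e+00  6.27297508e-01]
```

Emit:
jog_arm([
  [[-0.18,0.04,0],[0,0,0.09]],
  [[-0.36,0.08,-0.02],[0,0,0.18]],
  [[-0.54,0.12,-0.04],[0,0,0.27]],
  [[-0.72,0.16,-0.06],[0,0,0.36]],
  [[-0.89,0.19,-0.07],[0,0,0.45]],
])

```text
t: 1.25
tool_pos: [0.372, 0.3877, 0.4077]
orientation: [2.536, 1.854, 0.001]
force: [0.5, -0.5, 0.4]
opening: 0.0932
gripper_force: 0.0
```

Emit:
jog_arm([
  [[-0.11,0.14,0],[0,0,0.09]],
  [[-0.22,0.29,-0.02],[0,0,0.18]],
  [[-0.33,0.43,-0.04],[0,0,0.27]],
  [[-0.44,0.58,-0.06],[0,0,0.36]],
  [[-0.55,0.72,-0.07],[0,0,0.45]],
])

```text
t: 1.75
tool_pos: [0.4766, 0.2397, 0.4218]
orientation: [3.021, 0.861, 0.001]
force: [0.3, 0.4, 0.2]
opening: 0.0929
gripper_force: 0.0
```

Emit:
jog_arm([
  [[0.01,0.18,0],[0,0,0.06]],
  [[0.02,0.36,-0.02],[0,0,0.12]],
  [[0.03,0.54,-0.04],[0,0,0.18]],
  [[0.04,0.72,-0.06],[0,0,0.24]],
  [[0.05,0.91,-0.07],[0,0,0.3]],
])

```text
t: 2.25
tool_pos: [0.5818, 0.0911, 0.4359]
orientation: [-3.139, -0.136, -0.001]
force: [-0.4, -0.1, 0.9]
opening: 0.0933
gripper_force: 0.0
```

```bash
python3 - <<'E'
from h import *
togo([.68,-.06,.45]);print(robot.read_state()['q'])
d=cam('wrist');save(d,'w1')
E
```

```text
t 2.25 pos [0.58181595 0.09109984 0.43588347] shift [ 0.424  0.795 -0.07 ] turn [-0.    -0.     0.003]
[6.81746519e-02 1.40315344e-01 1.03759137e+00 1.44696016e-04
 1.96311235e+00 1.55269190e+00]
```

Emit:
jog_arm([
  [[0.08,0.16,0],[0,0,0]],
  [[0.17,0.32,-0.02],[0,0,0]],
  [[0.25,0.48,-0.04],[0,0,0]],
  [[0.34,0.64,-0.06],[0,0,0]],
  [[0.42,0.8,-0.07],[0,0,0]],
])

```text
t: 2.8
tool_pos: [0.6798, -0.0606, 0.4496]
orientation: [3.138, 0.142, 0.0]
force: [-0.5, 0.5, 0.6]
opening: 0.0927
gripper_force: 0.0
```

```bash
python3 - <<'E'
from h import *
togo([.68,-.06,.45])
d=cam('wrist');save(d,'w2')
for m in(-.1,0,.1):print(m,proj(d,w(.12,.154*np.sin(m),.17+.154*np.cos(m))))
E
```

```text
t 2.8 pos [ 0.67980493 -0.06062212  0.44959629] shift [ 0.001 -0.003 -0.002] turn [ 0.    -0.     0.005]
-0.1 [341.2415775  104.48893329]
0 [321.26289476 104.27199977]
0.1 [301.26178305 104.14795046]
```

View pics/w2.png

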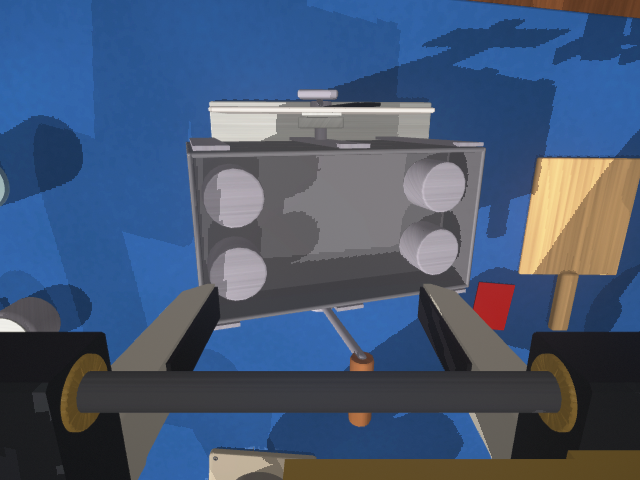

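The view shows the tab at columns 298–338 (centre 318, row 94). The scale plate spans 209–433 (centre 321), so the mark is about +0.015 rad. The bar's free end is at (361,415). Next I'll move above the bar.

Emit:
jog_arm([
  [[-0.2,0.05,0],[0,0,0]],
  [[-0.4,0.1,0],[0,0,0]],
  [[-0.6,0.15,0],[0,0,0]],
  [[-0.8,0.2,0.05],[0,0,0]],
  [[-0.97,0.22,0.15],[0,0,0]],
])

```text
t: 3.35
tool_pos: [0.4886, -0.1215, 0.4207]
orientation: [3.137, 0.141, 0.005]
force: [-0.1, 0.7, 0.4]
opening: 0.0929
gripper_force: 0.0
```

```bash
python3 - <<'E'
from h import *
togo(w(-.168,-.043,.287))
d=cam('wrist');save(d,'w3')
h=cv2.cvtColor(d['frame'],cv2.COLOR_RGB2HSV);m=cv2.inRange(h,(3,110,50),(18,255,255))
m[:, :200]=0;m[:,440:]=0;m[445:]=0
m=cv2.morphologyEx(m,cv2.MORPH_OPEN,np.ones((3,3)))
n,l,s,c=cv2.connectedComponentsWithStats(m)
for i in range(1,n):
    if s[i,4]>80:
        print(s[i],c[i])
        for z in(.30,.306,.312):
            q=onz(d,c[i],z)-np.r_[C0,0];print(z,q@XS,q@YS)
E
```

```text
t 3.35 pos [ 0.48858188 -0.12149788  0.42072887] shift [ 0.009 -0.007  0.669] turn [ 0.001 -0.002  0.005]
[ 303  159   29   94 2537] [316.97713835 204.70279858]
0.3 -0.15258530298105685 -0.042523989452801364
0.306 -0.15138391954762115 -0.04252146510961691
0.312 -0.15018253611418542 -0.04251894076643245
```

View pics/w3.png

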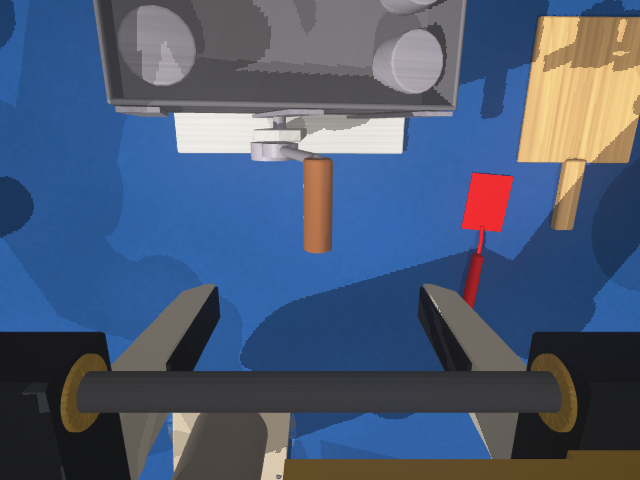

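Bar centred at column 317, rows 159–253, at stand y = -42.5 mm, which matches the triangulation. I'll descend and grip.

Emit:
jog_arm([
  [[0,0,0.15],[0,0,0]],
  [[0.01,0,0.3],[0,0,0]],
  [[0.01,-0.01,0.45],[0,0,0]],
  [[0.01,-0.01,0.6],[0,0,0]],
  [[0.01,-0.01,0.67],[0,0,0]],
])

```text
t: 3.9
tool_pos: [0.4905, -0.1179, 0.2821]
orientation: [-3.137, -0.142, 0.006]
force: [-0.1, 0.9, -0.6]
opening: 0.0929
gripper_force: 0.0
```

Emit:
jog_arm([
  [[0,0,0],[0,0,0]],
  [[0,0,0],[0,0,0]],
  [[0,0,0],[0,0,0]],
  [[0,0,0],[0,0,0]],
  [[0,0,0],[0,0,0]],
], hand=1, squeeze=12)

```text
t: 4.4
tool_pos: [0.4923, -0.1188, 0.2866]
orientation: [3.138, 0.141, 0.003]
force: [0.2, -0.4, -0.7]
opening: 0.0575
gripper_force: 0.0
```

```bash
python3 - <<'E'
from h import *
togo(w(-.168,-.043,.287))
d=cam('wrist');e=cam('scene');save(d,'w4');save(e,'s4');np.savez('g0.npz',w=d['frame'],s=e['frame'])
cv2.imwrite('pics/g4.png',np.hstack([cv2.resize(d['frame'],(440,330))[:,:,::-1],cv2.resize(e['frame'][170:340,200:370],(330,330),interpolation=cv2.INTER_CUBIC)[:,:,::-1]]))
E
```

```text
t 4.4 pos [ 0.49230059 -0.11875106  0.28659304] shift [-0.009  0.006 -0.002] turn [ 0.    -0.001  0.005]
```

View pics/g4.png

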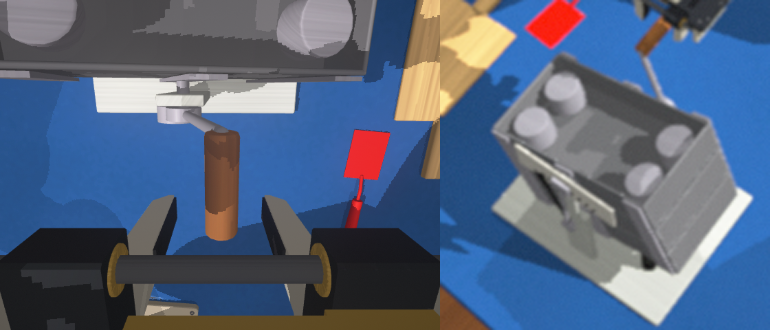

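The wrist crop shows the bar centred between the fingers, which are still closing. The scene crop shows the tier unobstructed. I'll finish the grip and build a tilt estimator from the four tray rim corners in the scene view.

Emit:
jog_arm([
  [[0,0,0],[0,0,0]],
  [[0,0,0],[0,0,0]],
  [[0,0,0],[0,0,0]],
  [[0,0,0],[0,0,0]],
  [[0,0,0],[0,0,0]],
])

```text
t: 5.0
tool_pos: [0.4918, -0.1188, 0.2856]
orientation: [3.138, 0.141, 0.0]
force: [-0.6, -0.6, 1.0]
opening: 0.0182
gripper_force: 10.2
```

```bash
cat > est.py <<'E'
from h import *
from scipy.optimize import least_squares
def T(p,th): # tier frame -> world
    p=np.atleast_2d(p);c,s=np.cos(th),np.sin(th)
    return np.array([w(q[0],q[1]*c+q[2]*s,.17+q[2]*c-q[1]*s) for q in p])
P0=lambda d,p,th:np.array([proj(d,x) for x in T(p,th)])
LK=dict(winSize=(15,15),maxLevel=2,criteria=(3,50,.005))
g=lambda f:cv2.cvtColor(f,cv2.COLOR_RGB2GRAY)
B=np.load('g0.npz')
def feats(d,th0=-.32):
    # strong features near the rim of the start picture, lifted to tier plane z=.103
    im=g(B['s']);rim=np.array([(-.08,-.15,.103),(.08,-.15,.103),(.08,.15,.103),(-.08,.15,.103)])
    m=np.zeros_like(im);cv2.polylines(m,[P0(d,rim,th0).astype(int)],True,255,7)
    pts=cv2.goodFeaturesToTrack(im,25,.03,6,mask=m,blockSize=5)[:,0]
    n=T([0,0,1],th0)[0]-T([0,0,0],th0)[0];o=T([0,0,.103],th0)[0];ax=T([0,0,0],th0)[0];yv=T([0,1,0],th0)[0]-ax
    out=[]
    for p in pts:
        c,v=ray(d,p);X=c+v*((o-c)@n)/(v@n)-ax;out.append((X@XS,X@yv,X@n))
    return pts.astype(np.float32),np.array(out)
def tilt(d,pts,P3,guess):
    init=(pts+(P0(d,P3,guess)-P0(d,P3,-.32))).astype(np.float32)
    a,b=g(B['s']),g(d['frame'])
    q,st,er=cv2.calcOpticalFlowPyrLK(a,b,pts,init.copy(),flags=cv2.OPTFLOW_USE_INITIAL_FLOW,**LK)
    ok=(st[:,0]==1)&(np.linalg.norm(q-init,axis=1)<12)
    base=P0(d,P3,-.32)-pts
    f=lambda x:(P0(d,P3[ok],x[0])-base[ok]-q[ok]).ravel()
    r=least_squares(f,[guess],loss='soft_l1',f_scale=.4)
    J=np.linalg.norm(r.jac);return r.x[0],np.median(np.abs(f(r.x))),ok.sum(),J
E
python3 - <<'E'
from est import *
s=robot.read_state();print(s['t'],s['opening'],s['gripper_force'],s['tool_pos'])
d=cam('scene');pts,P3=feats(d);rim=np.array([(-.08,-.15,.103),(.08,-.15,.103),(.08,.15,.103),(-.08,.15,.103)])
print(P0(d,rim,-.32).round(1));print(np.c_[pts,P3].round(3))
for gs in(-.32,-.28,-.2):print(tilt(d,pts,P3,gs))
o=d['frame'][:,:,::-1].copy()
for p in pts:cv2.circle(o,tuple(int(v) for v in p),1,(0,255,0),-1)
for p in P0(d,rim,-.32):cv2.circle(o,tuple(int(v) for v in p),1,(0,0,255),-1)
cv2.imwrite('pics/f5.png',cv2.resize(o[170:320,200:370],None,fx=3.4,fy=3.4,interpolation=cv2.INTER_NEAREST))
E
```

```text
5.0 0.018167325423993113 10.200969278812408 [ 0.49180453 -0.11875218  0.28563958]
[[260.7 196.4]
 [226.5 235.1]
 [304.3 276.9]
 [339.1 232.9]]
[[ 2.38e+02  2.44e+02  8.70e-02 -9.50e-02  1.03e-01]
 [ 3.20e+02  2.23e+02 -8.30e-02  8.00e-02  1.03e-01]
 [ 3.35e+02  2.33e+02 -7.40e-02  1.40e-01  1.03e-01]
 [ 3.30e+02  2.38e+02 -5.40e-02  1.37e-01  1.03e-01]
 [ 2.28e+02  2.37e+02  8.30e-02 -1.41e-01  1.03e-01]
 [ 2.70e+02  2.59e+02  8.10e-02  2.60e-02  1.03e-01]
 [ 3.15e+02  2.58e+02  1.80e-02  1.39e-01  1.03e-01]
 [ 2.56e+02  2.03e+02 -5.40e-02 -1.47e-01  1.03e-01]
 [ 2.58e+02  2.55e+02  8.80e-02 -1.50e-02  1.03e-01]
 [ 2.35e+02  2.37e+02  7.30e-02 -1.21e-01  1.03e-01]
 [ 2.34e+02  2.23e+02  3.60e-02 -1.59e-01  1.03e-01]
 [ 3.15e+02  2.18e+02 -9.00e-02  5.60e-02  1.03e-01]
 [ 3.03e+02  2.75e+02  7.70e-02  1.43e-01  1.03e-01]
 [ 2.94e+02  2.71e+02  7.90e-02  1.13e-01  1.03e-01]
 [ 3.19e+02  2.52e+02 -2.00e-03  1.37e-01  1.03e-01]
 [ 2.77e+02  2.60e+02  7.40e-02  4.60e-02  1.03e-01]
 [ 2.38e+02  2.18e+02  1.60e-02 -1.61e-01  1.03e-01]
 [ 2.45e+02  2.48e+02  8.80e-02 -6.60e-02  1.03e-01]
 [ 3.04e+02  2.16e+02 -8.20e-02  2.10e-02  1.03e-01]
 [ 2.54e+02  2.47e+02  7.20e-02 -4.40e-02  1.03e-01]
 [ 3.30e+02  2.28e+02 -8.20e-02  1.17e-01  1.03e-01]
 [ 2.64e+02  2.59e+02  9.00e-02  1.00e-02  1.03e-01]
 [ 2.96e+02  2.12e+02 -8.20e-02 -1.00e-02  1.03e-01]]
(np.float64(-0.319362266582089), np.float64(0.02099286941430023), np.int64(23), np.float64(190.58941205947264))
(np.float64(-0.3193621698784921), np.float64(0.02090516817068533), np.int64(23), np.float64(190.59034705101413))
(np.float64(-0.3193624137276266), np.float64(0.021002267721229373), np.int64(23), np.float64(190.58921209181898))
```

View pics/f5.png

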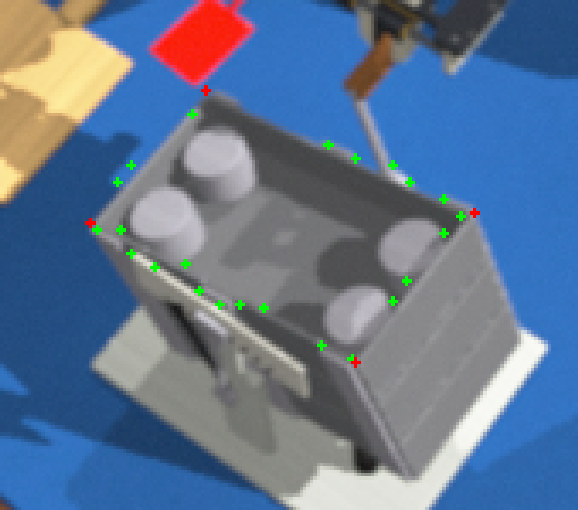

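Red predicted corners fall within about 1 px of the real rim corners. Some green features lie on the scale plate, so I'll switch to the corners and tins. Now I'll swing the handle to upright, which isn't enough to lift the tier, and check that the bar follows.

Emit:
jog_arm([
  [[0,-0.04,-0.01],[0,0,0]],
  [[0,-0.09,-0.02],[0,0,0]],
  [[0,-0.13,-0.03],[0,0,0]],
  [[0,-0.18,-0.03],[0,0,0]],
  [[0,-0.22,-0.04],[0,0,0]],
])

```text
t: 5.55
tool_pos: [0.4882, -0.074, 0.2951]
orientation: [3.138, 0.142, 0.004]
force: [-0.9, -0.3, 10.0]
opening: 0.0095
gripper_force: 10.0
```

```bash
cat >> est.py <<'E'
RIM=np.array([(-.08,-.15,.103),(.08,-.15,.103),(.08,.15,.103),(-.08,.15,.103)])
def lift(d,p,z,th0=-.32):
    ax=T([0,0,0],th0)[0];n=T([0,0,1],th0)[0]-ax;yv=T([0,1,0],th0)[0]-ax;c,v=ray(d,p);X=c+v*((ax+n*z-c)@n)/(v@n)-ax
    return X@XS,X@yv,X@n
E
python3 - <<'E'
from est import *
s=robot.read_state();print(s['t'],s['opening'],s['gripper_force'],s['tool_pos'],s['force']);q=s['tool_pos']-np.r_[C0,0];print('tcp stand',q@XS,q@YS)
d=cam('scene');t=cam('top')
for n,im in(('s',d),('t',t)):
    h=cv2.cvtColor(im['frame'],cv2.COLOR_RGB2HSV);m=cv2.inRange(h,(3,110,50),(18,255,255))
    k=np.zeros_like(m);c=proj(im,w(-.155,0,.31)).astype(int);k[c[1]-20:c[1]+20,c[0]-20:c[0]+20]=m[c[1]-20:c[1]+20,c[0]-20:c[0]+20]
    p=np.argwhere(k)[:,::-1].astype(np.float32);print(n,len(p),cv2.minAreaRect(p),p.min(0),p.max(0),'exp grip',proj(im,w(-.168,0,.31)),'ends',proj(im,w(-.193,0,.31)),proj(im,w(-.118,0,.31)))
# wrist bar
e=cam('wrist');h=cv2.cvtColor(e['frame'],cv2.COLOR_RGB2HSV);m=cv2.inRange(h,(3,110,40),(18,255,255));m[:,:240]=0;m[:,400:]=0;m[440:]=0
p=np.argwhere(m)[:,::-1]
for r in range(180,370,15):
    a=p[p[:,1]==r][:,0]; print(r,(a.min(),a.max(),len(a)) if len(a) else None,end=' ')
for X in((-.193,0,.31),(-.168,0,.31),(-.118,0,.31),(-.168,.012,.31),(-.168,-.012,.31)):print(X,proj(e,w(*X)).round())
print('tcp',proj(e,s['tool_pos']))
# tins
for z in(.0,.02,.03,.04,.05,.06,.08):
    print(z,[np.round(lift(d,(200+a/3.4,170+b/3.4),z)[:2],3) for a,b in((218,150),(165,212),(412,243),(360,310))])
E
```

```text
5.55 0.0095392065502629 9.958224657292858 [ 0.48820802 -0.07403711  0.29508422] [-0.88970009 -0.28493183  9.9631519 ]
tcp stand -0.1666959580558709 0.003127149298166305
s 91 ((321.95123291015625, 196.5609893798828), (5.934603214263916, 17.179113388061523), 38.65980911254883) [315. 188.] [327. 204.] exp grip [325.28442013 190.71929321] ends [330.37698214 184.60153871] [314.93281636 203.15479627]Traceback (most recent call last):
  File "<stdin>", line 7, in <module>
    return umr_minimum(a, axis, None, out, keepdims, initial, where)
ValueError: zero-size array to reduction operation minimum which has no identity
```

The opening shrank to 9.5 mm on a 24 mm bar, which looks wrong, so I'll take a picture.

```bash
python3 - <<'E'
from est import *
s=robot.read_state();print(s['t'],s['opening'],s['gripper_force'],s['force'],s['wrist_torque'])
d=cam('scene');e=cam('wrist');t=cam('top')
pts,P3=feats(d);print(tilt(d,pts,P3,-.32))
for X in((-.193,0,.31),(-.168,0,.31),(-.118,0,.31),(-.168,.012,.31),(-.168,-.012,.31)):print(X,proj(e,w(*X)).round(),proj(t,w(*X)).round(1))
print('tcp',proj(e,s['tool_pos']))
c=proj(d,w(-.15,0,.3)).astype(int)
a=cv2.resize(d['frame'][c[1]-35:c[1]+35,c[0]-35:c[0]+35],(350,350),interpolation=cv2.INTER_CUBIC)
b=cv2.resize(e['frame'][150:400,170:470],(420,350))
cv2.imwrite('pics/g6.png',np.hstack([b,a])[:,:,::-1]);print(c)
E
```

```text
5.65 0.002721037984864288 8.059986401349306 [-2.65527545 -0.7809445  14.34914531] [0.06193036 0.48854508 0.00935677]
(np.float64(-0.31731675325312797), np.float64(0.12122847348969401), np.int64(22), np.float64(156.61456391507895))
(-0.193, 0, 0.31) [326. 341.] [345.1 278.6]
(-0.168, 0, 0.31) [326. 297.] [344.2 268.9]
(-0.118, 0, 0.31) [328. 197.] [342.4 249.5]
(-0.168, 0.012, 0.31) [302. 297.] [339.5 269.2]
(-0.168, -0.012, 0.31) [350. 297.] [348.9 268.5]
tcp [319.04014431 282.69032033]
[321 196]
```

View pics/g6.png

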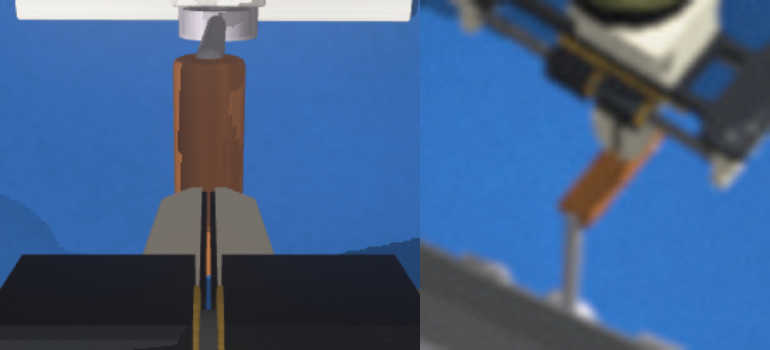

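```bash
python3 - <<'E'
from est import *
s=robot.read_state();e=cam('wrist');R=Ro.from_rotvec(s['orientation']).as_matrix();print(s['t'],s['opening'],s['gripper_force'],s['force'],s['tool_pos'])
print('cam in tool',R.T@(-e['R'].T@e['t']-s['tool_pos']))
for b in(0,.01,.019,.027,.04):
    print(b,[proj(e,s['tool_pos']+R@np.array([x,y,-b])).round() for x,y in((.0075,.012),(.0075,-.012),(-.0075,.012))])
cv2.imwrite('pics/g7.png',cv2.resize(e['frame'][240:400,230:410],None,fx=3.2,fy=3.2,interpolation=cv2.INTER_CUBIC)[:,:,::-1])
# fingers when open in w0 (opening 93): tips
im=cv2.imread('pics/w3.png')
for r in(288,300,320,340,360):print(r,im[r,180:240:6].tolist()[:10])
E
```

```text
5.8 0.00033893508582605336 7.554207472130656 [-2.04840954  0.70302397 14.44986961] [ 0.48885892 -0.07428874  0.29656912]
cam in tool [ 0.08075404 -0.00083789 -0.19119584]
0 [array([343., 269.]), array([297., 269.]), array([342., 296.])]
0.01 [array([344., 277.]), array([296., 277.]), array([343., 304.])]
0.019 [array([345., 284.]), array([295., 284.]), array([345., 312.])]
0.027 [array([346., 291.]), array([294., 291.]), array([346., 320.])]
0.04 [array([348., 303.]), array([292., 303.]), array([348., 335.])]
288 [[156, 92, 48], [155, 92, 46], [118, 103, 95], [103, 108, 113], [103, 107, 112], [103, 108, 112], [42, 30, 25], [171, 102, 51], [170, 101, 50], [169, 101, 50]]
300 [[100, 107, 112], [101, 108, 113], [101, 108, 112], [102, 108, 113], [101, 107, 110], [39, 29, 25], [40, 29, 26], [152, 92, 47], [155, 93, 47], [173, 102, 51]]
320 [[100, 107, 112], [100, 107, 112], [98, 105, 109], [32, 26, 23], [35, 27, 25], [35, 27, 24], [36, 27, 25], [154, 92, 47], [152, 91, 46], [152, 91, 46]]
340 [[61, 61, 64], [26, 22, 22], [28, 25, 23], [30, 24, 24], [31, 25, 23], [154, 94, 48], [154, 91, 46], [155, 92, 47], [155, 92, 47], [155, 92, 47]]
360 [[25, 23, 22], [26, 24, 24], [26, 22, 23], [115, 71, 39], [153, 91, 46], [157, 94, 48], [153, 91, 47], [152, 91, 46], [150, 90, 45], [153, 91, 47]]
```

The visible fingertips, both in the pixels (row 286) and from contact, end about 25 mm short of the reported TCP. The bar was therefore below the tips, and the grip has to go about 25 mm lower. I'll open, go back and re-grip at reported z ≈ 0.260.

Emit:
jog_arm([
  [[0,0,0],[0,0,0]],
  [[0,0,-0.05],[0,0,0]],
  [[0,0.08,-0.05],[0,0,0]],
  [[0,0.16,-0.05],[0,0,0]],
  [[0,0.23,-0.05],[0,0,0]],
], hand=-1)

```text
t: 6.35
tool_pos: [0.4918, -0.1213, 0.3032]
orientation: [-3.138, -0.141, 0.001]
force: [-0.1, 0.0, -0.6]
opening: 0.0358
gripper_force: 0.0
```

Emit:
jog_arm([
  [[0,0,0],[0,0,0]],
  [[0,0,0],[0,0,0]],
  [[0,0,0],[0,0,0]],
])

```text
t: 6.65
tool_pos: [0.4918, -0.1203, 0.3032]
orientation: [-3.138, -0.141, 0.001]
force: [-0.1, 0.3, -0.9]
opening: 0.0601
gripper_force: 0.0
```

```bash
python3 - <<'E'
from est import *
togo(w(-.168,-.043,.260));s=robot.read_state();print(s['opening'],s['force'])
d=cam('wrist')
h=cv2.cvtColor(d['frame'],cv2.COLOR_RGB2HSV);m=cv2.inRange(h,(3,110,40),(18,255,255));m[:,:220]=0;m[:,420:]=0;m[360:]=0
n,l,st,c=cv2.connectedComponentsWithStats(m);i=1+st[1:,4].argmax();print(st[i],c[i])
q=onz(d,c[i],.303)-np.r_[C0,0];print(q@XS,q@YS)
E
```

```text
t 6.65 pos [ 0.4918378  -0.12027642  0.30323211] shift [-0.006 -0.001  0.216] turn [-0.     0.     0.005]
0.06007561412712842 [-0.14923396  0.28181384 -0.92964066]
[ 296  187   46  144 6079] [318.04935022 257.80243461]
-0.15308844476039588 -0.0422614145372133
```

Emit:
jog_arm([
  [[0,0,0.04],[0,0,0]],
  [[0,0,0.08],[0,0,0]],
  [[0,0,0.12],[0,0,0]],
  [[0,0,0.17],[0,0,0]],
  [[0,0,0.21],[0,0,0]],
], hand=0)

```text
t: 7.2
tool_pos: [0.4916, -0.1204, 0.26]
orientation: [-3.138, -0.141, 0.002]
force: [0.2, 0.8, -0.7]
opening: 0.0466
gripper_force: 0.0
```

Emit:
jog_arm([
  [[0,0,0],[0,0,0]],
  [[0,0,0],[0,0,0]],
  [[0,0,0],[0,0,0]],
  [[0,0,0],[0,0,0]],
  [[0,0,0],[0,0,0]],
], hand=1, squeeze=12)

```text
t: 7.7
tool_pos: [0.4922, -0.1207, 0.262]
orientation: [3.138, 0.141, 0.001]
force: [-0.2, -0.3, 1.6]
opening: 0.0237
gripper_force: 12.0
```

```bash
python3 - <<'E'
from est import *
togo(w(-.168,-.044,.260));s=robot.read_state();print(s['opening'],s['gripper_force'],s['force'])
E
```

```text
t 7.7 pos [ 0.49221704 -0.12072848  0.26201401] shift [-0.007  0.001  0.01 ] turn [ 0.    -0.001  0.005]
0.023738288344067417 11.999973356723785 [-0.24395177 -0.32974698  1.56590903]
```

Gripped at 23.7 mm, which matches the bar's thickness. Now the estimator (rim corners and tins) and the replanning controller.

```bash
cat > ctl.py <<'E'
from est import *
import json,sys,os
from scipy.interpolate import BPoly
A0,K0,DT=4.42,2.21,.01
def feats2(d):
    tin=np.array([(200+a/3.4,170+b/3.4) for a,b in((218,150),(165,212),(412,243),(360,310))])
    zs=np.linspace(-.02,.09,111)
    cost=[np.sum(np.sum([lift(d,p,z)[:2] for p in tin],0)**2) for z in zs];z=zs[int(np.argmin(cost))]
    im=g(B['s']);co=P0(d,RIM,-.32).astype(np.float32).reshape(-1,1,2)
    co=cv2.cornerSubPix(im,co.copy(),(3,3),(-1,-1),(3,50,.01))[:,0]
    pts=np.vstack([co,tin]).astype(np.float32)
    return pts,np.array([lift(d,p,.103) for p in co]+[lift(d,p,z) for p in tin])
def phi(y):return np.arcsin(np.clip(y/.14,-1,1))
def model(p,ts,ph,N,meas_t):
    a,k,b,th,om=p;out=[];t=ts
    i=0
    for n in range(N+1):
        while i<len(meas_t) and meas_t[i]<=t+1e-9: out.append((th,om));i+=1
        f=np.interp(t,*ph);fd=(np.interp(t+.02,*ph)-np.interp(t-.02,*ph))/.04
        om+=DT*(a*np.sin(th)+k*(f+b-th)-.093*om+.233*(fd-om));th+=DT*om;t+=DT
    return np.array(out)
L=json.load(open('log.json')) if os.path.exists('log.json') else {'ph':[[7.7,-.0438]],'z':[[7.7,-.0438]],'m':[]}
def look(prev):
    s=robot.read_state();d=cam('scene');t=s['t']
    y=L['ph'][-1][1];y0=y;n=len(prev);te=t
    if L['ph'][-1][0]<te-.1*n-1e-6:L['ph'].append([te-.1*n,y])
    for i,v in enumerate(prev):L['ph'].append([te-.1*(n-1-i),y0-.2*v])
    pts,P3=feats2(d);gs=L['m'][-1][2] if L['m'] else -.32
    r=tilt(d,pts,P3,gs);L['m'].append([t,r[0],r[0]])
    q=s['tool_pos']-np.r_[C0,0]
    print('t',t,'theta %.4f res %.2f n %d'%r[:3],'ycmd %.4f ymeas %.4f z %.4f open %.4f'%(L['ph'][-1][1],q@YS,q[2],s['opening']),'F',s['force'].round(1))
    return t
def estimate(free_from,win=8):
    m=[x for x in L['m'] if x[0]>=free_from][-win:]
    ph=np.array(L['ph'])[:];pp=(ph[:,0],phi(ph[:,1]))
    mt=np.array([x[0] for x in m]);mv=np.array([x[1] for x in m]);N=int(round((mt[-1]-mt[0])/DT))
    def f(p):return np.r_[(model(p,mt[0],pp,N,mt)[:,0]-mv)/.003,(p[0]-A0)/.5,(p[1]-K0)/.25,p[2]/.03,(p[4]-(0.05 if len(m)<2 else 0))/.3]
    r=least_squares(f,[A0,K0,0,mv[0],0.]);th,om=model(r.x,mt[0],pp,N,mt)[-1]
    L['m'][-1][2]=th
    print('a %.2f k %.2f b %.4f'%tuple(r.x[:3]),'theta %.4f om %.4f'%(th,om),'fit',(np.round(f(r.x)[:len(m)]*3,1)),'mrad')
    return r.x[:3],th,om
def plan(par,t,th,om,goal,T,n=5,vg=0.):
    a,k,b=par;y=L['ph'][-1][1];hold=phi(y)
    # camera time .05 on hold
    ph=(np.array([t,t+9]),np.array([hold,hold]))
    th,om=model((a,k,b,th,om),t,ph,5,[t+.05])[0]
    acc=a*np.sin(th)+k*(hold+b-th)-.326*om
    B5=BPoly.from_derivatives([0,T],[[th,om,0],[goal,vg,0]])
    tt=np.arange(0,.1*n+.001,.01);fs=[];f=hold
    rt=np.arange(1,n+1)*.1-.05;rt=np.minimum(rt,T)
    x=B5(rt);v=B5.derivative()(rt);ac=B5.derivative(2)(rt)
    # phi at row centres by inverse dynamics, then row ends
    fc=(ac-a*np.sin(x)+.326*v)/k+x-b
    fe=np.r_[(fc[:-1]+fc[1:])/2,fc[-1]+(fc[-1]-fc[-2])/2 if n>1 else fc[-1]]
    fe=np.clip(fe,-.62,.62)
    sy=-(.14*np.sin(fe)-y)/.2;sz=-(.14*(np.cos(fe)-np.cos(phi(y))))/.2
    sy=np.round(sy,2 if 0 else 3);sz=np.round(sz,2)
    fr=phi(y-.2*sy);pp=(np.r_[0,np.arange(1,n+1)*.1],np.r_[hold,fr])
    e=model((a,k,b,th,om),0,pp,10*n,np.arange(1,n+1)*.1)
    print('rows',[[0,float(p),float(q)] for p,q in zip(sy,sz)],'phi',fe.round(2),'pred th',e[:,0].round(3),'om',e[:,1].round(2))
def save_log():json.dump(L,open('log.json','w'))
E
python3 - <<'E'
from ctl import *
d=cam('scene');p,P3=feats2(d);print(p.round(1),P3.round(3));print(tilt(d,p,P3,-.32),tilt(d,p,P3,-.25))
s=robot.read_state();q=s['tool_pos']-np.r_[C0,0];print(s['t'],q@YS,q)
E
```

```text
[[259.8 196.8]
 [225.9 237.4]
 [304.3 276.9]
 [337.6 230.8]
 [264.1 214.1]
 [248.5 232.4]
 [321.2 241.5]
 [305.9 261.2]] [[-0.078 -0.152  0.103]
 [ 0.087 -0.146  0.103]
 [ 0.08   0.15   0.103]
 [-0.084  0.142  0.103]
 [-0.04  -0.108  0.087]
 [ 0.035 -0.107  0.087]
 [-0.04   0.111  0.087]
 [ 0.032  0.112  0.087]]
(np.float64(-0.319210269683692), np.float64(0.125736888312602), np.int64(8), np.float64(105.69515261936594)) (np.float64(-0.31921001196758253), np.float64(0.1257687962267937), np.int64(8), np.float64(105.69730247932503))
7.75 -0.0437641630133241 [-0.16237994 -0.05725679  0.26200157]
```

Emit:
jog_arm([
  [[0,-0.08,-0.02],[0,0,0]],
  [[0,-0.15,-0.03],[0,0,0]],
  [[0,-0.22,-0.035],[0,0,0]],
  [[0,-0.29,-0.03],[0,0,0]],
  [[0,-0.36,-0.02],[0,0,0]],
])

```text
t: 8.25
tool_pos: [0.4855, -0.0475, 0.2655]
orientation: [3.138, 0.142, 0.001]
force: [1.8, -2.0, -0.0]
opening: 0.0237
gripper_force: 12.0
```

```bash
python3 - <<'E'
from ctl import *
look([-.08,-.15,-.22,-.29,-.36]);save_log()
E
```

```text
t 8.25 theta -0.3227 res 0.17 n 8 ycmd 0.0282 ymeas 0.0298 z 0.2655 open 0.0237 F [ 1.8 -2.  -0. ]
```

Emit:
jog_arm([
  [[0,-0.02,0.005],[0,0,0]],
  [[0,-0.045,0.01],[0,0,0]],
  [[0,-0.065,0.015],[0,0,0]],
  [[0,-0.065,0.015],[0,0,0]],
])

```text
t: 8.7
tool_pos: [0.4842, -0.0356, 0.262]
orientation: [-3.138, -0.141, 0.001]
force: [1.7, -0.2, 1.6]
opening: 0.0238
gripper_force: 12.0
```

```bash
python3 - <<'E'
from ctl import *
look([-.02,-.045,-.065,-.065]);save_log()
E
```

```text
t 8.7 theta -0.2927 res 0.33 n 8 ycmd 0.0412 ymeas 0.0417 z 0.2620 open 0.0238 F [ 1.7 -0.2  1.6]
```

```bash
python3 - <<'E'
from ctl import *
look([]);t=look([]);p,th,om=estimate(8.69);save_log()
plan(p,t,th,om,.015,3.0);plan((p[0],p[1],p[2]),t,th,.12,.015,2.6)
E
```

```text
t 8.75 theta -0.2869 res 0.41 n 8 ycmd 0.0412 ymeas 0.0415 z 0.2621 open 0.0238 F [ 1.6 -1.2  2. ]
t 8.8 theta -0.2789 res 0.36 n 8 ycmd 0.0412 ymeas 0.0414 z 0.2621 open 0.0237 F [ 1.3 -1.2  1. ]
a 4.41 k 2.22 b 0.0004 theta -0.2794 om 0.1352 fit [-0.2  0.7 -0.5] mrad
rows [[0, 0.017, -0.01], [0, 0.024, -0.01], [0, 0.032, -0.01], [0, 0.041, -0.01], [0, 0.05, -0.01]] phi [0.27 0.26 0.25 0.24 0.22] pred th [-0.259 -0.246 -0.233 -0.22  -0.207] om [0.13 0.13 0.13 0.13 0.13]
rows [[0, 0.011, -0.0], [0, 0.012, -0.0], [0, 0.016, -0.0], [0, 0.022, -0.01], [0, 0.029, -0.01]] phi [0.28 0.28 0.28 0.27 0.26] pred th [-0.261 -0.249 -0.236 -0.223 -0.21 ] om [0.12 0.12 0.13 0.13 0.14]
```

Emit:
jog_arm([
  [[0,0.02,-0.005],[0,0,0]],
  [[0,0.03,-0.01],[0,0,0]],
  [[0,0.04,-0.01],[0,0,0]],
])

```text
t: 9.15
tool_pos: [0.4848, -0.044, 0.2645]
orientation: [-3.138, -0.141, 0.001]
force: [-0.5, 2.3, 3.5]
opening: 0.0232
gripper_force: 12.0
```

```bash
python3 - <<'E'
from ctl import *
t=look([.02,.03,.04]);p,th,om=estimate(8.69);save_log()
plan(p,t,th,om,.015,2.4)
E
```

```text
t 9.15 theta -0.2099 res 0.24 n 8 ycmd 0.0332 ymeas 0.0334 z 0.2645 open 0.0232 F [-0.5  2.3  3.5]
a 4.18 k 2.34 b 0.0076 theta -0.2103 om 0.2086 fit [-1.6  0.7  1.3 -0.4] mrad
rows [[0, 0.065, -0.01], [0, 0.086, -0.02], [0, 0.105, -0.02], [0, 0.123, -0.02], [0, 0.14, -0.02]] phi [0.15 0.11 0.09 0.06 0.04] pred th [-0.179 -0.159 -0.141 -0.125 -0.11 ] om [0.2  0.19 0.17 0.16 0.14]
```

Emit:
jog_arm([
  [[0,0.07,-0.01],[0,0,0]],
  [[0,0.09,-0.02],[0,0,0]],
  [[0,0.11,-0.02],[0,0,0]],
  [[0,0.13,-0.02],[0,0,0]],
])

```text
t: 9.6
tool_pos: [0.4871, -0.0701, 0.2684]
orientation: [-3.138, -0.141, 0.001]
force: [-1.5, 1.3, 1.6]
opening: 0.0237
gripper_force: 12.0
```

```bash
python3 - <<'E'
from ctl import *
t=look([.07,.09,.11,.13]);p,th,om=estimate(8.69);save_log()
plan(p,t,th,om,.015,1.6)
E
```

```text
t 9.6 theta -0.1135 res 0.37 n 8 ycmd 0.0072 ymeas 0.0072 z 0.2684 open 0.0237 F [-1.5  1.3  1.6]
a 4.07 k 2.39 b 0.0134 theta -0.1137 om 0.1868 fit [-1.   0.5  0.5  0.2 -0.2] mrad
rows [[0, 0.006, -0.0], [0, 0.032, -0.0], [0, 0.052, -0.0], [0, 0.067, -0.0], [0, 0.081, 0.0]] phi [ 0.04  0.01 -0.02 -0.04 -0.06] pred th [-0.087 -0.07  -0.056 -0.044 -0.034] om [0.17 0.16 0.13 0.11 0.09]
```

Model fits within 1 mrad. I'll continue.

Emit:
jog_arm([
  [[0,0.01,0],[0,0,0]],
  [[0,0.035,0],[0,0,0]],
  [[0,0.055,0],[0,0,0]],
  [[0,0.07,0],[0,0,0]],
])

```text
t: 10.05
tool_pos: [0.4887, -0.0841, 0.2685]
orientation: [3.138, 0.141, 0.0]
force: [-1.9, 1.8, -0.2]
opening: 0.0235
gripper_force: 12.0
```

```bash
python3 - <<'E'
from ctl import *
t=look([.01,.035,.055,.07]);p,th,om=estimate(8.69);save_log()
plan(p,t,th,om,.015,1.2)
E
```

```text
t 10.05 theta -0.0344 res 0.50 n 7 ycmd -0.0068 ymeas -0.0069 z 0.2685 open 0.0235 F [-1.9  1.8 -0.2]
a 4.06 k 2.37 b 0.0267 theta -0.0350 om 0.1337 fit [-0.6  0.6  0.2 -0.9  1.4 -0.6] mrad
rows [[0, 0.003, 0.0], [0, 0.033, 0.0], [0, 0.049, 0.0], [0, 0.054, 0.0], [0, 0.053, 0.0]] phi [-0.05 -0.1  -0.12 -0.13 -0.13] pred th [-0.017 -0.007  0.     0.005  0.007] om [0.11 0.09 0.06 0.03 0.01]
```

Emit:
jog_arm([
  [[0,0.01,0],[0,0,0]],
  [[0,0.035,0],[0,0,0]],
  [[0,0.05,0],[0,0,0]],
  [[0,0.055,0],[0,0,0]],
])

```text
t: 10.5
tool_pos: [0.4896, -0.0951, 0.2684]
orientation: [3.138, 0.141, -0.0]
force: [-1.4, 1.2, 0.7]
opening: 0.0235
gripper_force: 12.0
```

```bash
python3 - <<'E'
from ctl import *
t=look([.01,.035,.05,.055]);p,th,om=estimate(8.69);save_log()
plan(p,t,th,om,.015,1.0)
E
```

```text
t 10.5 theta -0.0132 res 0.53 n 7 ycmd -0.0178 ymeas -0.0180 z 0.2684 open 0.0235 F [-1.4  1.2  0.7]
a 3.98 k 2.47 b 0.0044 theta -0.0123 om -0.0152 fit [-0.4  0.5 -0.  -0.8  2.7 -2.8  0.9] mrad
rows [[0, -0.145, -0.0], [0, -0.17, -0.0], [0, -0.167, -0.0], [0, -0.143, -0.0], [0, -0.11, -0.01]] phi [0.08 0.12 0.11 0.08 0.03] pred th [-0.015 -0.013 -0.008 -0.001  0.007] om [0.   0.04 0.06 0.08 0.08]
```

Emit:
jog_arm([
  [[0,-0.12,0],[0,0,0]],
  [[0,-0.14,0],[0,0,0]],
  [[0,-0.13,0],[0,0,0]],
  [[0,-0.1,0],[0,0,0]],
])

```text
t: 10.95
tool_pos: [0.488, -0.0747, 0.2689]
orientation: [-3.138, -0.143, -0.001]
force: [-0.2, 1.9, 3.0]
opening: 0.0238
gripper_force: 12.0
```

```bash
python3 - <<'E'
from ctl import *
t=look([-.12,-.14,-.13,-.1]);p,th,om=estimate(8.69);plan(p,t,th,om,.015,1.2)
L0=L['m'][-1][2];p,th,om=estimate(9.5);plan(p,t,th,om,.015,1.2);save_log()
E
```

```text
t 10.95 theta 0.0010 res 0.55 n 7 ycmd 0.0022 ymeas 0.0024 z 0.2689 open 0.0238 F [-0.2  1.9  3. ]
a 4.07 k 2.43 b 0.0141 theta 0.0002 om 0.0494 fit [-0.8  0.5  0.3 -0.2  1.9 -3.9  3.1 -0.8] mrad
rows [[0, 0.039, 0.0], [0, 0.054, 0.0], [0, 0.061, 0.0], [0, 0.061, 0.0], [0, 0.059, 0.0]] phi [-0.04 -0.06 -0.07 -0.07 -0.07] pred th [0.007 0.011 0.013 0.013 0.013] om [ 0.04  0.03  0.01  0.   -0.01]
a 4.50 k 2.16 b 0.0143 theta -0.0000 om 0.0449 fit [ 0.7 -2.6  3.1 -1. ] mrad
rows [[0, 0.04, 0.0], [0, 0.055, 0.0], [0, 0.063, 0.0], [0, 0.064, 0.0], [0, 0.062, 0.0]] phi [-0.04 -0.06 -0.07 -0.08 -0.07] pred th [0.007 0.009 0.011 0.012 0.011] om [ 0.04  0.02  0.01 -0.   -0.01]
```

Emit:
jog_arm([
  [[0,0.04,0],[0,0,0]],
  [[0,0.055,0],[0,0,0]],
  [[0,0.06,0],[0,0,0]],
  [[0,0.06,0],[0,0,0]],
])

```text
t: 11.4
tool_pos: [0.4889, -0.0871, 0.2682]
orientation: [-3.138, -0.14, 0.0]
force: [1.1, 1.7, 0.4]
opening: 0.0235
gripper_force: 12.0
```

```bash
python3 - <<'E'
from ctl import *
t=look([.04,.055,.06,.06]);p,th,om=estimate(8.69);plan(p,t,th,om,.015,1.2)
save_log()
E
```

```text
t 11.4 theta 0.0078 res 0.54 n 7 ycmd -0.0098 ymeas -0.0099 z 0.2682 open 0.0235 F [1.1 1.7 0.4]
a 3.97 k 2.40 b 0.0110 theta 0.0084 om -0.0090 fit [ 0.1 -0.2 -0.4  2.2 -3.4  3.2 -2.1  0.6] mrad
rows [[0, -0.051, -0.0], [0, -0.059, -0.0], [0, -0.061, -0.0], [0, -0.059, -0.0], [0, -0.054, -0.0]] phi [0.   0.01 0.02 0.01 0.01] pred th [0.007 0.007 0.008 0.009 0.011] om [-0.    0.    0.01  0.02  0.02]
```

Emit:
jog_arm([
  [[0,-0.05,0],[0,0,0]],
  [[0,-0.06,0],[0,0,0]],
  [[0,-0.06,0],[0,0,0]],
  [[0,-0.055,0],[0,0,0]],
  [[0,-0.045,0],[0,0,0]],
])

```text
t: 11.95
tool_pos: [0.488, -0.0774, 0.2686]
orientation: [-3.138, -0.142, -0.0]
force: [-1.5, 1.8, 2.3]
opening: 0.0238
gripper_force: 12.0
```

```bash
python3 - <<'E'
from ctl import *
t=look([-.05,-.06,-.06,-.055,-.045]);p,th,om=estimate(8.69);plan(p,t,th,om,.015,1.2)
save_log()
E
```

```text
t 11.95 theta 0.0248 res 0.53 n 7 ycmd -0.0008 ymeas -0.0002 z 0.2686 open 0.0238 F [-1.5  1.8  2.3]
a 4.20 k 2.45 b 0.0166 theta 0.0234 om 0.0418 fit [-0.4  0.5  2.4 -4.4  1.9 -2.4  3.9 -1.4] mrad
rows [[0, 0.05, 0.0], [0, 0.07, 0.0], [0, 0.076, 0.0], [0, 0.072, 0.0], [0, 0.062, 0.0]] phi [-0.08 -0.11 -0.12 -0.11 -0.09] pred th [0.029 0.031 0.031 0.028 0.025] om [ 0.03  0.01 -0.01 -0.03 -0.04]
```

Emit:
jog_arm([
  [[0,0.05,0],[0,0,0]],
  [[0,0.07,0],[0,0,0]],
  [[0,0.075,0],[0,0,0]],
  [[0,0.07,0],[0,0,0]],
  [[0,0.06,0],[0,0,0]],
])

```text
t: 12.5
tool_pos: [0.489, -0.0903, 0.2684]
orientation: [3.138, 0.14, -0.0]
force: [-1.5, -2.0, 1.1]
opening: 0.0237
gripper_force: 12.0
```

```bash
python3 - <<'E'
from ctl import *
t=look([.05,.07,.075,.07,.06]);p,th,om=estimate(8.69);plan(p,t,th,om,.015,1.3)
save_log()
E
```

```text
t 12.5 theta 0.0218 res 0.50 n 7 ycmd -0.0128 ymeas -0.0131 z 0.2684 open 0.0237 F [-1.5 -2.   1.1]
a -5.73 k 0.83 b -0.1837 theta -0.0202 om 0.0702 fit [103.4  30.3  35.3  45.5  -2.2 -66.1 -89.8 -42. ] mrad
rows [[0, -0.117, -0.0], [0, -0.125, -0.0], [0, -0.138, 0.0], [0, -0.154, 0.0], [0, -0.172, 0.01]] phi [0.08 0.09 0.11 0.13 0.16] pred th [-0.009 -0.     0.008  0.015  0.021] om [0.09 0.09 0.08 0.07 0.06]
```

The fit diverged because the unstable window is too long. I'll use a shorter window and tighter priors, with no new look.

```bash
sed -i 's|^    def f(p):.*|    def f(p):return np.r_[(model(p,mt[0],pp,N,mt)[:,0]-mv)/.003,(p[0]-4.1)/.25,(p[1]-2.42)/.15,(p[2]-.014)/.01]|; s|r=least_squares(f,\[A0,K0,0,mv\[0\],0.\])|r=min((least_squares(f,[4.1,2.42,.014,mv[0],o]) for o in(-.1,-.03,.03,.1)),key=lambda r:r.cost)|; s/win=8/win=4/' ctl.py
python3 - <<'E'
from ctl import *
for k in(3,4,5):
    p,th,om=estimate(8.69,k)
t=L['m'][-1][0];p,th,om=estimate(8.69);plan(p,t,th,om,.015,1.3);save_log()
E
```

```text
a 4.08 k 2.44 b 0.0098 theta 0.0224 om -0.0492 fit [ 0.5 -1.2  0.5] mrad
a 4.10 k 2.41 b 0.0177 theta 0.0225 om -0.0411 fit [-1.3  3.6 -2.7  0.6] mrad
a 4.11 k 2.40 b 0.0154 theta 0.0223 om -0.0435 fit [ 0.6 -2.6  3.8 -2.1  0.4] mrad
a 4.10 k 2.41 b 0.0177 theta 0.0225 om -0.0411 fit [-1.3  3.6 -2.7  0.6] mrad
rows [[0, -0.059, -0.0], [0, -0.074, -0.0], [0, -0.081, -0.0], [0, -0.082, -0.0], [0, -0.08, -0.0]] phi [-0.01  0.01  0.02  0.03  0.02] pred th [0.016 0.013 0.012 0.012 0.014] om [-0.03 -0.02 -0.01  0.01  0.02]
```

Emit:
jog_arm([
  [[0,-0.06,0],[0,0,0]],
  [[0,-0.075,0],[0,0,0]],
  [[0,-0.08,0],[0,0,0]],
  [[0,-0.08,0],[0,0,0]],
])

```text
t: 12.95
tool_pos: [0.4878, -0.0735, 0.2686]
orientation: [3.138, 0.143, 0.001]
force: [-1.4, -1.3, 1.8]
opening: 0.0235
gripper_force: 12.0
```

```bash
python3 - <<'E'
from ctl import *
t=look([-.06,-.075,-.08,-.08]);p,th,om=estimate(8.69);plan(p,t,th,om,.015,1.3);save_log()
E
```

```text
t 12.95 theta 0.0251 res 0.53 n 7 ycmd 0.0032 ymeas 0.0037 z 0.2686 open 0.0235 F [-1.4 -1.3  1.8]
a 4.14 k 2.36 b 0.0195 theta 0.0232 om 0.0244 fit [ 0.6 -2.9  4.7 -1.9] mrad
rows [[0, 0.062, 0.0], [0, 0.076, 0.0], [0, 0.082, 0.0], [0, 0.081, 0.0], [0, 0.076, 0.0]] phi [-0.07 -0.09 -0.09 -0.09 -0.09] pred th [0.027 0.028 0.028 0.026 0.023] om [ 0.02  0.   -0.01 -0.02 -0.03]
```

Emit:
jog_arm([
  [[0,0.06,0],[0,0,0]],
  [[0,0.075,0],[0,0,0]],
  [[0,0.08,0],[0,0,0]],
  [[0,0.08,0],[0,0,0]],
  [[0,0.07,0],[0,0,0]],
])

```text
t: 13.5
tool_pos: [0.489, -0.0881, 0.2684]
orientation: [3.138, 0.14, -0.0]
force: [0.1, -0.4, 1.8]
opening: 0.0234
gripper_force: 12.0
```

```bash
python3 - <<'E'
from ctl import *
t=look([.06,.075,.08,.08,.07]);p,th,om=estimate(8.69);plan(p,t,th,om,.015,1.4);save_log()
E
```

```text
t 13.5 theta 0.0211 res 0.52 n 7 ycmd -0.0108 ymeas -0.0109 z 0.2684 open 0.0234 F [ 0.1 -0.4  1.8]
a 4.15 k 2.36 b 0.0207 theta 0.0216 om -0.0297 fit [-1.2  4.3 -3.1  0.5] mrad
rows [[0, -0.039, -0.0], [0, -0.049, -0.0], [0, -0.055, -0.0], [0, -0.056, -0.0], [0, -0.056, -0.0]] phi [-0.02 -0.01  0.    0.    0.  ] pred th [0.017 0.015 0.014 0.014 0.014] om [-0.03 -0.02 -0.01  0.    0.01]
```

Emit:
jog_arm([
  [[0,-0.04,0],[0,0,0]],
  [[0,-0.05,0],[0,0,0]],
  [[0,-0.055,0],[0,0,0]],
  [[0,-0.055,0],[0,0,0]],
  [[0,-0.05,0],[0,0,0]],
])

```text
t: 14.05
tool_pos: [0.4881, -0.0776, 0.2686]
orientation: [-3.138, -0.142, -0.0]
force: [-0.2, -0.1, 3.0]
opening: 0.0236
gripper_force: 12.0
```

```bash
python3 - <<'E'
from ctl import *
t=look([-.04,-.05,-.055,-.055,-.05]);p,th,om=estimate(8.69);plan(p,t,th,om,.015,1.4);save_log()
E
```

```text
t 14.05 theta 0.0233 res 0.54 n 7 ycmd -0.0008 ymeas -0.0004 z 0.2686 open 0.0236 F [-0.2 -0.1  3. ]
a 4.14 k 2.37 b 0.0199 theta 0.0219 om 0.0159 fit [ 0.7 -3.   4.  -1.4] mrad
rows [[0, 0.033, 0.0], [0, 0.042, 0.0], [0, 0.046, 0.0], [0, 0.046, 0.0], [0, 0.044, 0.0]] phi [-0.05 -0.07 -0.07 -0.07 -0.07] pred th [0.024 0.025 0.025 0.024 0.022] om [ 0.01  0.   -0.01 -0.01 -0.02]
```

Emit:
jog_arm([
  [[0,0.035,0],[0,0,0]],
  [[0,0.045,0],[0,0,0]],
  [[0,0.045,0],[0,0,0]],
  [[0,0.045,0],[0,0,0]],
  [[0,0.04,0],[0,0,0]],
])

```text
t: 14.6
tool_pos: [0.4887, -0.0858, 0.2683]
orientation: [3.138, 0.141, -0.0]
force: [0.6, 0.1, -0.5]
opening: 0.0235
gripper_force: 12.0
```

```bash
python3 - <<'E'
from ctl import *
t=look([.035,.045,.045,.045,.04]);p,th,om=estimate(8.69);plan(p,t,th,om,.015,1.5);save_log()
E
```

```text
t 14.6 theta 0.0152 res 0.45 n 7 ycmd -0.0088 ymeas -0.0087 z 0.2683 open 0.0235 F [ 0.6  0.1 -0.5]
a 4.14 k 2.37 b 0.0189 theta 0.0160 om -0.0280 fit [-1.2  4.1 -3.4  0.8] mrad
rows [[0, -0.034, -0.0], [0, -0.044, -0.0], [0, -0.049, -0.0], [0, -0.051, -0.0], [0, -0.051, -0.0]] phi [-0.01 -0.    0.01  0.01  0.01] pred th [0.012 0.01  0.009 0.009 0.01 ] om [-0.02 -0.01 -0.01  0.    0.01]
```

Emit:
jog_arm([
  [[0,-0.035,0],[0,0,0]],
  [[0,-0.045,0],[0,0,0]],
  [[0,-0.05,0],[0,0,0]],
  [[0,-0.05,0],[0,0,0]],
  [[0,-0.05,0],[0,0,0]],
])

```text
t: 15.15
tool_pos: [0.4879, -0.0758, 0.2686]
orientation: [3.138, 0.141, 0.0]
force: [0.1, -1.7, 2.9]
opening: 0.0237
gripper_force: 12.0
```

```bash
python3 - <<'E'
from ctl import *
t=look([-.035,-.045,-.05,-.05,-.05]);p,th,om=estimate(8.69);plan(p,t,th,om,.015,1.5);save_log()
E
```

```text
t 15.15 theta 0.0194 res 0.53 n 7 ycmd 0.0012 ymeas 0.0014 z 0.2686 open 0.0237 F [ 0.1 -1.7  2.9]
a 4.12 k 2.39 b 0.0191 theta 0.0179 om 0.0225 fit [ 0.7 -3.1  4.2 -1.5] mrad
rows [[0, 0.04, 0.0], [0, 0.049, 0.0], [0, 0.054, 0.0], [0, 0.056, 0.0], [0, 0.055, 0.0]] phi [-0.05 -0.06 -0.07 -0.07 -0.07] pred th [0.021 0.023 0.023 0.023 0.022] om [ 0.02  0.01  0.   -0.01 -0.02]
```

Emit:
jog_arm([
  [[0,0.04,0],[0,0,0]],
  [[0,0.05,0],[0,0,0]],
  [[0,0.055,0],[0,0,0]],
  [[0,0.055,0],[0,0,0]],
  [[0,0.05,0],[0,0,0]],
])

```text
t: 15.7
tool_pos: [0.4887, -0.0858, 0.2683]
orientation: [3.138, 0.141, -0.0]
force: [0.0, -0.2, 1.3]
opening: 0.0236
gripper_force: 12.0
```

```bash
python3 - <<'E'
from ctl import *
t=look([.04,.05,.055,.055,.05]);p,th,om=estimate(8.69);plan(p,t,th,om,.015,1.5);save_log()
E
```

```text
t 15.7 theta 0.0188 res 0.42 n 7 ycmd -0.0088 ymeas -0.0087 z 0.2683 open 0.0236 F [ 0.  -0.2  1.3]
a 4.13 k 2.38 b 0.0204 theta 0.0194 om -0.0152 fit [-1.2  3.9 -2.8  0.6] mrad
rows [[0, -0.025, -0.0], [0, -0.03, -0.0], [0, -0.032, -0.0], [0, -0.034, -0.0], [0, -0.034, -0.0]] phi [-0.03 -0.02 -0.02 -0.01 -0.01] pred th [0.017 0.016 0.015 0.015 0.015] om [-0.01 -0.01 -0.   -0.    0.  ]
```

Held since about t = 10. One more hold cycle, then I'll lower the tier.

Emit:
jog_arm([
  [[0,-0.025,0],[0,0,0]],
  [[0,-0.03,0],[0,0,0]],
  [[0,-0.03,0],[0,0,0]],
  [[0,-0.035,0],[0,0,0]],
  [[0,-0.035,0],[0,0,0]],
])

```text
t: 16.25
tool_pos: [0.4882, -0.0788, 0.2686]
orientation: [3.138, 0.141, 0.0]
force: [-0.2, -1.4, 2.2]
opening: 0.0236
gripper_force: 12.0
```

```bash
python3 - <<'E'
from ctl import *
t=look([-.025,-.03,-.03,-.035,-.035]);p,th,om=estimate(8.69);plan(p,t,th,om,.015,1.5)
plan(p,t,th,om,.33,4.,5,.05);save_log()
E
```

```text
t 16.25 theta 0.0214 res 0.51 n 7 ycmd -0.0018 ymeas -0.0016 z 0.2686 open 0.0236 F [-0.2 -1.4  2.2]
a 4.13 k 2.38 b 0.0188 theta 0.0202 om 0.0089 fit [ 0.5 -2.4  3.4 -1.2] mrad
rows [[0, 0.021, 0.0], [0, 0.026, 0.0], [0, 0.028, 0.0], [0, 0.029, 0.0], [0, 0.028, 0.0]] phi [-0.04 -0.05 -0.05 -0.05 -0.05] pred th [0.022 0.022 0.022 0.021 0.02 ] om [ 0.01  0.   -0.   -0.01 -0.01]
rows [[0, 0.009, 0.0], [0, 0.005, 0.0], [0, 0.002, 0.0], [0, -0.001, -0.0], [0, -0.003, -0.0]] phi [-0.03 -0.02 -0.02 -0.01 -0.01] pred th [0.022 0.023 0.025 0.027 0.03 ] om [0.01 0.02 0.02 0.03 0.03]
```

Emit:
jog_arm([
  [[0,0.01,0],[0,0,0]],
  [[0,0.005,0],[0,0,0]],
  [[0,0,0],[0,0,0]],
  [[0,0,0],[0,0,0]],
  [[0,0,0],[0,0,0]],
])

```text
t: 16.8
tool_pos: [0.4882, -0.0788, 0.2685]
orientation: [3.138, 0.141, 0.0]
force: [-0.4, -1.9, 1.9]
opening: 0.0234
gripper_force: 12.0
```

```bash
python3 - <<'E'
from ctl import *
t=look([.01,.005,0,0,0]);p,th,om=estimate(8.69)
plan(p,t,th,om,.33,3.4,5,.05);save_log()
E
```

```text
t 16.8 theta 0.0337 res 0.53 n 7 ycmd -0.0018 ymeas -0.0017 z 0.2685 open 0.0234 F [-0.4 -1.9  1.9]
a 4.15 k 2.38 b 0.0227 theta 0.0337 om 0.0408 fit [-1.   2.7 -1.2  0. ] mrad
rows [[0, 0.018, 0.0], [0, 0.016, 0.0], [0, 0.014, 0.0], [0, 0.014, 0.0], [0, 0.014, 0.0]] phi [-0.04 -0.04 -0.03 -0.03 -0.03] pred th [0.04  0.045 0.05  0.055 0.061] om [0.04 0.05 0.05 0.06 0.06]
```

Emit:
jog_arm([
  [[0,0.02,0],[0,0,0]],
  [[0,0.015,0],[0,0,0]],
  [[0,0.015,0],[0,0,0]],
  [[0,0.015,0],[0,0,0]],
  [[0,0.015,0],[0,0,0]],
])

```text
t: 17.35
tool_pos: [0.4884, -0.0817, 0.2685]
orientation: [-3.138, -0.141, -0.0]
force: [-0.9, 0.4, 4.0]
opening: 0.0233
gripper_force: 12.0
```

```bash
python3 - <<'E'
from ctl import *
t=look([.02,.015,.015,.015,.015]);p,th,om=estimate(8.69)
plan(p,t,th,om,.33,2.9,5,.05);save_log()
E
```

```text
t 17.35 theta 0.0568 res 0.40 n 7 ycmd -0.0048 ymeas -0.0045 z 0.2685 open 0.0233 F [-0.9  0.4  4. ]
a 4.12 k 2.41 b 0.0170 theta 0.0565 om 0.0472 fit [-0.1 -0.1  0.6 -0.3] mrad
rows [[0, 0.007, 0.0], [0, 0.003, 0.0], [0, 0.0, 0.0], [0, -0.001, -0.0], [0, -0.001, -0.0]] phi [-0.04 -0.04 -0.03 -0.03 -0.03] pred th [0.064 0.069 0.075 0.082 0.089] om [0.05 0.06 0.06 0.07 0.08]
```

Emit:
jog_arm([
  [[0,0.005,0],[0,0,0]],
  [[0,0.005,0],[0,0,0]],
  [[0,0,0],[0,0,0]],
  [[0,0,0],[0,0,0]],
  [[0,0.01,0],[0,0,0]],
])

```text
t: 17.9
tool_pos: [0.4886, -0.0835, 0.2684]
orientation: [-3.138, -0.142, 0.0]
force: [-0.8, 0.6, 2.6]
opening: 0.0237
gripper_force: 12.0
```

```bash
python3 - <<'E'
from ctl import *
t=look([.005,.005,0,0,.01]);p,th,om=estimate(8.69)
plan(p,t,th,om,.33,2.4,5,.05);save_log()
E
```

```text
t 17.9 theta 0.0919 res 0.36 n 7 ycmd -0.0068 ymeas -0.0063 z 0.2684 open 0.0237 F [-0.8  0.6  2.6]
a 4.15 k 2.40 b 0.0178 theta 0.0917 om 0.0784 fit [-0.2  0.4  0.3 -0.2] mrad
rows [[0, 0.016, 0.0], [0, 0.014, 0.0], [0, 0.015, 0.0], [0, 0.017, 0.0], [0, 0.02, 0.0]] phi [-0.07 -0.07 -0.07 -0.07 -0.08] pred th [0.104 0.112 0.121 0.13  0.14 ] om [0.08 0.09 0.09 0.1  0.1 ]
```

Emit:
jog_arm([
  [[0,0.015,0],[0,0,0]],
  [[0,0.015,0],[0,0,0]],
  [[0,0.015,0],[0,0,0]],
  [[0,0.02,0],[0,0,0]],
  [[0,0.03,0],[0,0,0]],
])

```text
t: 18.45
tool_pos: [0.4891, -0.0896, 0.2682]
orientation: [-3.138, -0.142, 0.001]
force: [-0.5, 1.8, -0.3]
opening: 0.0238
gripper_force: 12.0
```

```bash
python3 - <<'E'
from ctl import *
t=look([.015,.015,.015,.02,.03]);p,th,om=estimate(8.69)
plan(p,t,th,om,.33,2.,5,.05);save_log()
E
```

```text
t 18.45 theta 0.1443 res 0.48 n 7 ycmd -0.0128 ymeas -0.0124 z 0.2682 open 0.0238 F [-0.5  1.8 -0.3]
a 4.19 k 2.38 b 0.0179 theta 0.1440 om 0.1042 fit [-0.1  0.   0.7 -0.4] mrad
rows [[0, 0.02, 0.0], [0, 0.025, 0.0], [0, 0.03, 0.0], [0, 0.037, 0.0], [0, 0.043, 0.01]] phi [-0.12 -0.13 -0.14 -0.14 -0.15] pred th [0.16  0.17  0.18  0.191 0.201] om [0.1 0.1 0.1 0.1 0.1]
```

Emit:
jog_arm([
  [[0,0.025,0],[0,0,0]],
  [[0,0.03,0],[0,0,0]],
  [[0,0.035,0],[0,0,0]],
  [[0,0.04,0.005],[0,0,0]],
  [[0,0.05,0.01],[0,0,0]],
])

```text
t: 19.0
tool_pos: [0.49, -0.1001, 0.2672]
orientation: [3.138, 0.141, 0.001]
force: [-4.6, 0.0, 6.7]
opening: 0.0237
gripper_force: 12.0
```

```bash
python3 - <<'E'
from ctl import *
t=look([.025,.03,.035,.04,.05]);p,th,om=estimate(8.69)
plan(p,t,th,om,.33,1.6,5,.05);save_log()
E
```

```text
t 19.0 theta 0.1938 res 0.56 n 6 ycmd -0.0228 ymeas -0.0230 z 0.2672 open 0.0237 F [-4.6  0.   6.7]
a 4.16 k 2.39 b 0.0169 theta 0.1939 om 0.0790 fit [-0.4  1.3 -0.8  0.1] mrad
rows [[0, -0.014, -0.0], [0, -0.015, -0.0], [0, -0.013, -0.0], [0, -0.008, -0.0], [0, -0.002, -0.0]] phi [-0.14 -0.14 -0.14 -0.15 -0.16] pred th [0.206 0.214 0.223 0.232 0.241] om [0.08 0.09 0.09 0.09 0.1 ]
```

Emit:
jog_arm([
  [[0,-0.015,0],[0,0,0]],
  [[0,-0.015,0],[0,0,0]],
  [[0,-0.01,0],[0,0,0]],
  [[0,-0.005,0],[0,0,0]],
  [[0,0.005,0],[0,0,0]],
])

```text
t: 19.55
tool_pos: [0.4901, -0.1008, 0.2669]
orientation: [3.138, 0.141, 0.001]
force: [-3.4, 1.1, 2.5]
opening: 0.0234
gripper_force: 12.0
```

```bash
python3 - <<'E'
from ctl import *
t=look([-.015,-.015,-.01,-.005,.005]);p,th,om=estimate(8.69)
plan(p,t,th,om,.33,1.1,5,.05);save_log()
E
```

```text
t 19.55 theta 0.2433 res 0.48 n 6 ycmd -0.0238 ymeas -0.0238 z 0.2669 open 0.0234 F [-3.4  1.1  2.5]
a 4.17 k 2.38 b 0.0149 theta 0.2430 om 0.0937 fit [ 0.2 -0.8  1.  -0.3] mrad
rows [[0, 0.017, 0.0], [0, 0.025, 0.0], [0, 0.033, 0.01], [0, 0.041, 0.01], [0, 0.048, 0.01]] phi [-0.2  -0.21 -0.22 -0.23 -0.24] pred th [0.257 0.266 0.274 0.282 0.289] om [0.09 0.09 0.08 0.07 0.07]
```

Emit:
jog_arm([
  [[0,0.015,0],[0,0,0]],
  [[0,0.025,0],[0,0,0]],
  [[0,0.03,0.005],[0,0,0]],
  [[0,0.04,0.01],[0,0,0]],
  [[0,0.045,0.01],[0,0,0]],
])

```text
t: 20.1
tool_pos: [0.491, -0.1101, 0.2647]
orientation: [3.138, 0.141, 0.001]
force: [-3.2, 1.0, 3.1]
opening: 0.0238
gripper_force: 12.0
```

```bash
python3 - <<'E'
from ctl import *
t=look([.015,.025,.03,.04,.045]);p,th,om=estimate(8.69)
plan(p,t,th,om,.335,.7,5,.07);save_log()
E
```

```text
t 20.1 theta 0.2686 res 0.54 n 6 ycmd -0.0328 ymeas -0.0330 z 0.2647 open 0.0238 F [-3.2  1.   3.1]
a 4.09 k 2.43 b 0.0153 theta 0.2696 om 0.0246 fit [-0.9  3.4 -3.3  1. ] mrad
rows [[0, -0.135, -0.02], [0, -0.151, -0.02], [0, -0.099, -0.02], [0, -0.019, -0.0], [0, 0.064, 0.02]] phi [-0.04 -0.02 -0.09 -0.21 -0.33] pred th [0.275 0.285 0.297 0.31  0.32 ] om [0.07 0.12 0.13 0.12 0.08]
```

Emit:
jog_arm([
  [[0,-0.05,-0.01],[0,0,0]],
  [[0,-0.07,-0.015],[0,0,0]],
  [[0,-0.07,-0.015],[0,0,0]],
  [[0,-0.06,-0.01],[0,0,0]],
  [[0,-0.05,-0.01],[0,0,0]],
])

```text
t: 20.65
tool_pos: [0.4902, -0.0994, 0.2669]
orientation: [-3.138, -0.142, -0.001]
force: [-1.5, 0.7, 3.8]
opening: 0.0237
gripper_force: 12.0
```

```bash
python3 - <<'E'
from ctl import *
t=look([-.05,-.07,-.07,-.06,-.05]);p,th,om=estimate(8.69)
plan(p,t,th,om,.335,.6,5,.07);save_log()
E
```

```text
t 20.65 theta 0.2724 res 0.52 n 6 ycmd -0.0228 ymeas -0.0223 z 0.2669 open 0.0237 F [-1.5  0.7  3.8]
a 4.00 k 2.49 b 0.0126 theta 0.2728 om 0.0227 fit [-0.2  1.  -1.2  0.4] mrad
rows [[0, -0.135, -0.01], [0, -0.13, -0.01], [0, -0.028, -0.0], [0, 0.083, 0.02], [0, 0.174, 0.05]] phi [ 0.03  0.02 -0.12 -0.29 -0.42] pred th [0.279 0.291 0.305 0.316 0.322] om [0.09 0.14 0.13 0.09 0.02]
```

Emit:
jog_arm([
  [[0,-0.03,0],[0,0,0]],
  [[0,-0.06,-0.01],[0,0,0]],
  [[0,-0.06,-0.01],[0,0,0]],
])

```text
t: 21.0
tool_pos: [0.4891, -0.0872, 0.2683]
orientation: [-3.138, -0.142, -0.0]
force: [-0.3, -0.3, 2.7]
opening: 0.0234
gripper_force: 12.0
```

```bash
python3 - <<'E'
from ctl import *
t=look([-.03,-.06,-.06]);p,th,om=estimate(8.69)
plan(p,t,th,om,.335,.6,5,.07);save_log()
d=cam('scene');q,P3=feats2(d)
for gs in(.22,.25,.28,.31,.34):print(gs,tilt(d,q,P3,gs)[:3])
o=d['frame'][:,:,::-1].copy()
for th_,c in((.27,(0,0,255)),(.32,(0,255,0))):
    for p in P0(d,RIM,th_):cv2.circle(o,tuple(int(round(v)) for v in p),1,c,-1)
cv2.imwrite('pics/e8.png',cv2.resize(o[150:330,200:380],None,fx=3.2,fy=3.2,interpolation=cv2.INTER_NEAREST))
E
```

```text
t 21.0 theta 0.2749 res 0.70 n 6 ycmd -0.0108 ymeas -0.0101 z 0.2683 open 0.0234 F [-0.3 -0.3  2.7]
a 3.90 k 2.51 b 0.0110 theta 0.2765 om 0.0537 fit [-0.4  1.9 -3.3  1.6] mrad
rows [[0, -0.007, -0.0], [0, 0.001, 0.0], [0, 0.052, 0.01], [0, 0.104, 0.02], [0, 0.148, 0.03]] phi [-0.07 -0.08 -0.15 -0.23 -0.29] pred th [0.287 0.296 0.307 0.315 0.321] om [0.08 0.1  0.1  0.07 0.04]
0.22 (np.float64(0.27514544516741274), np.float64(0.6963263633210204), np.int64(6))
0.25 (np.float64(0.27514597449189093), np.float64(0.696372385775959), np.int64(6))
0.28 (np.float64(0.2751458610749443), np.float64(0.6963080284303373), np.int64(6))
0.31 (np.float64(0.2751455362293557), np.float64(0.6963900658466002), np.int64(6))
0.34 (np.float64(0.2751459184609473), np.float64(0.696431779683536), np.int64(6))
```

View pics/e8.png

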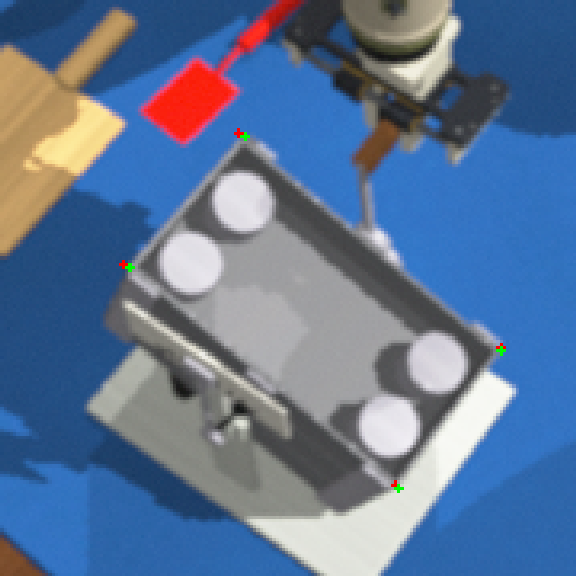

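The .32 (green) predicted corners sit on the rim at (245,137) and (130,268). The tier is therefore on the far stop, and the tin features had biased the estimate low by about 0.045. Now I'll relax the handle to its slack angle.

Emit:
jog_arm([
  [[0,-0.02,0],[0,0,0]],
  [[0,-0.05,0],[0,0,0]],
  [[0,-0.08,0],[0,0,0]],
  [[0,-0.11,0],[0,0,0]],
  [[0,-0.14,0.005],[0,0,0]],
])

```text
t: 21.6
tool_pos: [0.4864, -0.0592, 0.2675]
orientation: [3.138, 0.142, 0.0]
force: [0.9, -0.9, 1.7]
opening: 0.0235
gripper_force: 12.0
```

Emit:
jog_arm([
  [[0,-0.03,0.005],[0,0,0]],
  [[0,-0.06,0.01],[0,0,0]],
  [[0,-0.09,0.02],[0,0,0]],
  [[0,-0.12,0.025],[0,0,0]],
  [[0,-0.135,0.03],[0,0,0]],
])

```text
t: 22.1
tool_pos: [0.4839, -0.0323, 0.2611]
orientation: [-3.138, -0.142, 0.001]
force: [1.3, -1.4, 1.3]
opening: 0.0237
gripper_force: 12.0
```

```bash
python3 - <<'E'
from ctl import *
look([-.02,-.05,-.08,-.11,-.14]+[-.14+v for v in(-.03,-.06,-.09,-.12,-.135)]);save_log()
E
```

```text
t 22.1 theta 0.2746 res 0.45 n 6 ycmd 0.0442 ymeas 0.0451 z 0.2611 open 0.0237 F [ 1.3 -1.4  1.3]
```

The tilt is unchanged, so the tier is resting on the stop. I'll release and retreat upward.

Emit:
jog_arm([
  [[0,0,0],[0,0,0]],
  [[0,0,0],[0,0,0]],
  [[0,0,0],[0,0,0]],
  [[0,0,0],[0,0,0]],
  [[0,0,0],[0,0,0]],
], hand=-1)

```text
t: 22.65
tool_pos: [0.484, -0.033, 0.2614]
orientation: [-3.138, -0.141, 0.0]
force: [0.4, -0.7, 1.2]
opening: 0.0587
gripper_force: 0.0
```

Emit:
jog_arm([
  [[0,0,-0.1],[0,0,0]],
  [[0,0,-0.25],[0,0,0]],
  [[0,0,-0.4],[0,0,0]],
  [[0,0,-0.55],[0,0,0]],
  [[0,0,-0.7],[0,0,0]],
])

```text
t: 23.15
tool_pos: [0.4839, -0.033, 0.4027]
orientation: [3.138, 0.141, 0.0]
force: [0.8, -0.2, -0.3]
opening: 0.0925
gripper_force: 0.0
```

Emit:
jog_arm([
  [[0,0,0],[0,0,0]],
  [[0,0,0],[0,0,0]],
  [[0,0,0],[0,0,0]],
  [[0,0,0],[0,0,0]],
  [[0,0,0],[0,0,0]],
])

```text
t: 23.65
tool_pos: [0.4837, -0.0329, 0.4003]
orientation: [-3.138, -0.141, 0.003]
force: [-0.4, 0.6, -0.9]
opening: 0.0935
gripper_force: 0.0
```

```bash
python3 - <<'E'
from ctl import *
look([]);look([]);s=robot.read_state();print(s['tool_pos'],s['opening'])
e=cam('wrist');h=cv2.cvtColor(e['frame'],cv2.COLOR_RGB2HSV);m=cv2.inRange(h,(3,110,40),(18,255,255));m[:,:220]=0;m[:,420:]=0;m[300:]=0
n,l,st,c=cv2.connectedComponentsWithStats(m);i=1+st[1:,4].argmax();q=onz(e,c[i],.303)-np.r_[C0,0];print('bar',st[i],q@XS,q@YS)
E
```

```text
t 23.65 theta 0.2591 res 0.47 n 5 ycmd 0.0442 ymeas 0.0445 z 0.4003 open 0.0935 F [-0.4  0.6 -0.9]
t 23.7 theta 0.2592 res 0.47 n 5 ycmd 0.0442 ymeas 0.0445 z 0.4005 open 0.0930 F [ 0.  -0.2  0. ]
[ 0.48380756 -0.03291118  0.40076437] 0.09339314084860248
bar [ 310  165   31   99 2865] -0.15256294940953388 0.04085191386526098
```

The tier is at rest on the far stop. The freed handle sits at about +0.30 rad, the mirror image of its start. Handing in.

```bash
python3 -c "
from plant import robot
print(robot.close_job())"
```

```text
the job is handed in; nothing more can be done
None
```

I swung the tier up, held it opposite the tab for about 6 s, lowered it gently onto the +y stop, released the handle and handed the job in at about 24 s; no verdict came back.

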